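# Put the day's retained food samples into the canteen's sample cooler

## Robot

A 6-joint arm with a two-finger parallel gripper is mounted at the origin on the work surface. World frame = base frame: x ahead of the robot, y to its left, z up, the work surface at z = 0. Lengths are in mm, angles in rad, forces in N, time in s.
With the tool pointing down it reaches from about 225 to 725 mm from the base axis. Payload 3.1 kg.
Tool frame: the origin (TCP) lies midway between the tips of the shut fingers; the grasp point (between the pads) lies 19 mm behind it (robot.grip_point_offset is the distance from the TCP to the grasp point, in mm); z points along the fingers, y is the direction in which the jaws open and shut (so a half turn about z gives the same grasp; the last joint's range is limited). The gripper opens to 85 mm and grips with 20 to 120 N. Pads are 22 mm wide; open, the fingers measure 114 mm over their backs; the gripper's body (76 mm by 85 mm) begins 54 mm behind the grasp point. The pads swing forward as they close: fully open they stand 13 mm farther back than shut.
Start: joints at [1.205, 0.048, 0.099, 1.622, 0, 1.443], TCP at [123.679, 510.216, 201.212] pointing down, gripper open.
Joint ranges: [-2.91, 2.91], [-0.99, 1.94], [-1.21, 1.42], [-2.12, 2.29], [-1.49, 1.47], [-3.14, 3.14]. Speed limits (rad/s): [2.79, 2.79, 3.14, 3.14, 3.14, 3.14].

## Interface

Orientations are given as a unit quaternion [x, y, z, w].
In Python, from station import robot gives the robot as it stands.
- The arm moves only by the tool apply_moves, never from a script. Its argument "commands" is text: rows parted by semicolons, each of 7 numbers parted by spaces: the turn, a rotation vector about the tool's x, y, z in rad, then the shift along the tool's x, y, z in m, then the opening, from 0 (shut) to 1 (fully open). In form: rx ry rz dx dy dz grip; .... A call has 1 to 12 rows; each row shifts and turns the commanded pose from where the row before left it, along the tool's axes as they then stand; what a row does not reach is not made up. A row lasts 1/10 s, in which the tool goes at most 50 mm and 8.59 degrees, less where a joint would pass 70% of its speed; a pose out of reach is approached as far as the arm can. A call is refused whole if a number of a shift passes 0.05 or a number of a turn 0.15, either way. A call with a gripper value outside its range is refused whole. The fingers move at their own pace and stop on an object; "newtons" is the grip in N (left out, the last holds). Time passes only in rows, so rows that do not move let the fingers close. It gives the time, the measured TCP pose, the force and the opening at its end, in the units of the state.
- robot.get_state(): the state, without advancing time (a new reading comes with each control period).
- robot.get_image(name): name is "scene" or "top" or "wrist"; returns a dict with "frame" (420x560x3 uint8, blue, green, red), "mtx" (3x3 intrinsics, pixels), "R" (3x3) and "t" (3): a world point X has camera coordinates R X + t; the wrist camera has in their place "tool_from_camera" (4x4, takes a point from camera to tool coordinates, whose origin is the TCP and whose axes are the flange's). Camera axes: x right, y down, z forward; pixel columns grow to the right and rows downward; lengths in mm; the calibration is good to about 2 mm. A picture is of the moment at which its call begins: read the wrist's pose just before it. There is no depth.
- robot.hand_in(): hands the job in, once; it reports no verdict.
Trained networks look in the newest picture that a camera, given by its name, has taken for a name from the list of things; names that differ only in an ending like _2 or _b are one class to them, and where a whole thing is asked for, a point or a joint stands for the part that bears it (a point fixed in the world has none). Each returns a list of dicts, best first, with "p" (0 to 1); they miss things now and then, are a little off and sometimes report something else, mostly with a low value. They report only what shows in the picture. A call takes as long as a camera call.
- robot.find_in(thing, camera): "centre" ([x, y, z] in mm, in world coordinates, good to about 4 mm: the middle of the surface that is visible of it).
- robot.silhouettes(thing, camera): "pixels" (420x560 bool, what is visible of it).
- robot.tip_of(thing, camera): "centre" ([x, y, z] in mm, in world coordinates, good to about 4 mm: a listed point, or the origin of a listed thing).
The state is a dict: "time_s": time; "joints": joint angles; "qvel": joint speeds; "tau": joint torques, N m; "ee_pos": TCP position; "eef_rot": TCP orientation; "contact_force": force on the tool from outside, world axes, zero at the start; "ft_torque": the same for the moment, N m; "finger_gap": finger opening in mm.
Only numpy, scipy, OpenCV 4.12 (cv2) and the standard library are available. Lean on these libraries where they do the work, as an engineer would, in place of code of your own. Each camera call takes 0.05 s, during which the arm holds its last target. There are 200 camera calls.

## Task

Put today's food samples away: raise the lid of the sample cooler and lock its folding stay straight, then stand every sample jar from the tray upright on the floor of the well. Then break the stay's knee and lower the lid gently, without letting it fall, until it is fully shut. The thermostat dial must end up pointing at its one broad mark; leave the shaker, the dip pot and the mug where they are.

Things in the scene. Friction and masses are not known exactly. Their poses are not given: they have to be found in the camera images.
- well (a point): Centre of the inner floor of the sample cooler's well, 25 mm above the worktop. Axes: x to the cooler's back (hinge side), y to its control housing, z up. The cooler is a fixed white insulated box 200 (x) x 380 (y) x 100 mm high with an open well 155 (x) x 350 (y) x 75 mm deep. A grey control housing 90 mm wide, 85 mm high adjoins its +y end; the folding stay is outside its -y end
- lid_hinge (a point): Middle of the lid's hinge axis, which runs along the cooler's y on the back rim: 90 mm behind and 75 mm above the well point. The lid is a steel slab 190 (x) x 360 (y) x 24 mm, 0.6 kg, lying on the rim when shut
- lid_handle (a point): Middle of the lid's handle: a straight round bar 12 mm thick, 160 mm long, along the cooler's y, standing 45 mm off the lid's front edge on a leg at each end; it can be pinched from above between the legs at any lid angle. With the lid shut it lies 235 mm in front of the hinge axis and 12 mm above it
- lid (a joint): Lid angle in rad: 0 shut, growing as it rises, 1.48 with the stay straight, which is as far as it goes. The stiff hinges hold the lid where it is left above about 1.05 rad; below about 0.95 rad it falls shut if let go
- stay_foot (a point): Fixed pivot of the folding stay on the outside of the cooler's -y end, 60 mm in front of, 200 mm to the -y of and 30 mm above the well point. The stay is two flat aluminium links of 114 mm in one upright plane: the lower turns about this foot and has the knee at its other end; the upper runs from the knee to a pin on the lid's end
- knee_knob (a point): Grip point of the black round knob on the stay's knee: 14 mm thick, sticking out 48 mm along the cooler's -y, this point 30 mm out. Pinch it from above or push it; 1 to 5 N. It travels on a 114 mm circle about the foot. To lock, draw it up and to the front until the knee passes straight and stops (knob then 9 mm behind and 120 mm above the well point); to break, down and to the back
- knee (a joint): Angle of the stay's knee in rad: 0 folded (lid shut, knob low near the back), 2.59 straight, 2.73 past straight against its stop, which is the locked position (anything over 2.65 is locked). Once broken, the knee and the lid move together: knee 2.3 goes with lid 1.45, 2.1 with 1.40, 1.6 with 1.2
- dial_grip (a point): On the axis of the thermostat dial on top of the control housing, at the height to grip. The dial is a black disc of 52 mm with a grip bar across it, 44 mm long, 12 mm wide, its top 11 mm above this point, its foot 14 mm below. A white line on the bar runs to the pointing end: this point's -x axis, which at joint 0 is the cooler's front (-x)
- dial (a joint): Dial angle in rad, clockwise seen from above from the first mark, 0 to 3.6; it stays where it is left. Ten black marks are printed round it, 0.39 rad apart; the one broad, long mark is the sixth, at 1.95
- jar1: Sample jar: closed round glass jar with a white screw cap, 48 mm across, 60 mm high, about 0.14 kg; origin at the centre of its underside, z up. Between two and four such jars stand on the tray at the start (the absent ones read None)
- jar2: Sample jar: closed round glass jar with a white screw cap, 48 mm across, 60 mm high, about 0.14 kg; origin at the centre of its underside, z up. Between two and four such jars stand on the tray at the start (the absent ones read None)
- jar3: Sample jar: closed round glass jar with a white screw cap, 48 mm across, 60 mm high, about 0.14 kg; origin at the centre of its underside, z up. Between two and four such jars stand on the tray at the start (the absent ones read None)
- jar4: Sample jar: closed round glass jar with a white screw cap, 48 mm across, 60 mm high, about 0.14 kg; origin at the centre of its underside, z up. Between two and four such jars stand on the tray at the start (the absent ones read None)
- tray: Flat aluminium sheet 240 mm (x) by 190 mm (y), 4 mm thick, fixed to the worktop at the cooler's +y side; origin at the centre of its underside
- shaker: Steel salt shaker on the tray, 38 mm across the foot, 97 mm high, not a sample; origin at the centre of its underside
- dip_pot: Small white ceramic dip pot on the tray, 54 mm across the rim, 35 mm high, not a sample; origin at the centre of its underside
- mug: White mug, 78 mm across, 90 mm high, at the -y side; origin at the centre of its underside

How it is judged:
By the outcome, as a careful person would: the job done as asked, in the order asked, and still so for the second after the job is handed in, with the robot touching nothing.
Of jar1, jar2, jar3, jar4 only 2 to 4 are there at a start; the rules pass over those that are not, and their reading is None.
At some moment in a run one of jar1, jar2, jar3, jar4 may be knocked a few centimetres aside while the robot is not near it.
It also fails if it takes over 210 s, if anything falls off the work surface, if the arm or the gripper's body presses on something with over 40 N, if the wrist force passes 120 N, or if a joint passes its speed limit or range.

## Working session

There is one attempt and no reset: what is moved stays moved. The work goes in short steps, Python scripts to look and compute and a tool call to move; the robot and the scene stay as the last step left them, time stands still between calls to the robot, and variables do not carry over. Pictures are saved under pics/ and viewed, about 12 in all and at most 16, crops included, and the job is handed in when it is done.

Besides the shell and the picture viewer there is one more tool, called after "Call:" by a JSON object that holds its "method" and its "body", one argument or row to a line. apply_moves: Moves the arm, as the interface text tells. Its arguments: {"type":"object","properties":{"commands":{"type":"string"},"newtons":{"type":"number"}},"required":["commands"]}

```bash
ls; mkdir -p pics; python3 - <<'E'
from station import robot
import cv2,numpy as np
for c in ["scene","top"]:
    im=robot.get_image(c); cv2.imwrite(f"pics/{c}0.png",im["frame"])
    print(c,im["mtx"].tolist(),np.round(im["R"],3).tolist(),np.round(im["t"],1).tolist())
    for n in ["well","lid_hinge","lid_handle","stay_foot","knee_knob","dial_grip","jar1","tray","shaker","dip_pot","mug"]:
        r=robot.tip_of(n,c); print(n,[(np.round(d["centre"],0).tolist(),round(d["p"],2)) for d in r[:5]])
print(robot.get_state())
E
```

```text
pics
scene [[390.8140396018751, 0.0, 280.4671019647867], [0.0, 390.8140396018751, 206.40450219235456], [0.0, 0.0, 1.0]] [[-0.831, 0.556, 0.014], [0.433, 0.663, -0.611], [-0.348, -0.502, -0.792]] [509.1, -149.5, 1258.6]
well []
lid_hinge [([676.0, -76.0, 99.0], 0.66)]
lid_handle [([441.0, -72.0, 114.0], 0.93)]
stay_foot [([577.0, 313.0, 5.0], 0.38)]
knee_knob []
dial_grip [([572.0, 165.0, 106.0], 0.62)]
jar1 [([576.0, 386.0, 5.0], 0.83), ([423.0, 312.0, 6.0], 0.68), ([504.0, 307.0, -1.0], 0.65), ([578.0, 310.0, 7.0], 0.56)]
tray [([499.0, 341.0, -0.0], 0.72), ([577.0, 311.0, 6.0], 0.49)]
shaker [([500.0, 384.0, 7.0], 0.8)]
dip_pot [([423.0, 385.0, 6.0], 0.92)]
mug [([419.0, -468.0, -0.0], 0.79)]
top [[470.4627287373522, 0.0, 281.4347782449154], [0.0, 470.4627287373522, 212.95410844182186], [0.0, 0.0, 1.0]] [[0.02, -1.0, -0.005], [-0.973, -0.018, -0.23], [0.229, 0.01, -0.973]] [-69.4, 578.1, 1352.9]
well [([574.0, 383.0, 1.0], 0.54)]
lid_hinge [([679.0, -79.0, 98.0], 0.9)]
lid_handle [([442.0, -71.0, 109.0], 0.69), ([420.0, -474.0, -1.0], 0.38)]
stay_foot [([524.0, -274.0, 56.0], 0.93)
[... 417 characters left out ...]
time_s': 1.2, 'joints': array([ 1.20519474e+00,  4.80133918e-02,  9.92219267e-02,  1.62201536e+00,
       -6.60071023e-06,  1.44301118e+00]), 'qvel': array([-7.81164982e-04, -1.34235135e-03, -8.18743861e-04,  1.01580164e-03,
       -1.58709098e-04,  5.60227968e-05]), 'tau': array([ 5.88066578e-04, -3.38650024e+01,  3.20157194e+01,  1.27910211e-03,
       -7.30527677e-05,  1.50481100e-06]), 'ee_pos': array([123.68479692, 510.21633834, 201.21559364]), 'eef_rot': array([ 1.18628208e-01,  9.92938743e-01, -5.89752233e-06,  1.91826242e-06]), 'contact_force': array([-0.60331311,  0.84594339,  0.15046287]), 'ft_torque': array([ 0.02723829, -0.03369917, -0.003018  ]), 'finger_gap': 85.55733238115259}
```

View pics/scene0.png

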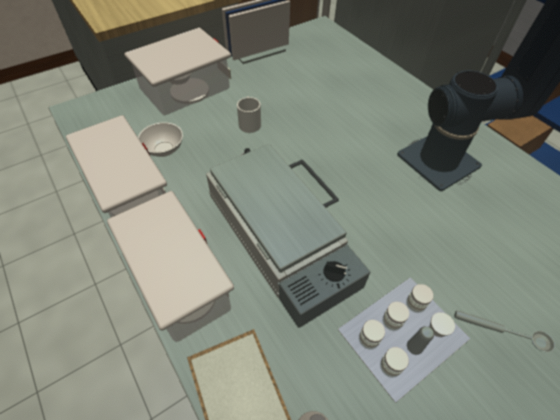

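View pics/top0.png

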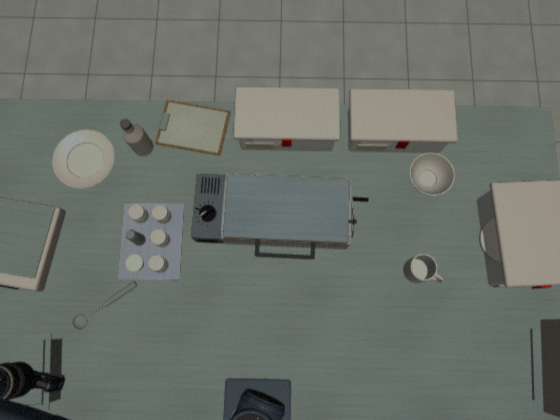

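The pictures show four jars, the dip pot and the shaker on the tray, and the cooler with its lid shut and yawed about -0.02 rad. The reported positions fit both views. Next I turn the jaws along the cooler's x and go above the handle.

Call:
{"method": "apply_moves", "body": {
  "commands": "0 0 0.148 0 0 0 1;0 0 0.148 0 0 0 1;0 0 0.148 0 0 0 1;0 0 0.148 0 0 0 1;0 0 0.148 0 0 0 1;0 0 0.148 0 0 0 1;0 0 0.148 0 0 0 1;0 0 0.148 0 0 0 1;0 0 0.149 0 0 0 1;0 0 0 -0.041 0.022 0 1;0 0 0 -0.041 0.022 0 1;0 0 0 -0.041 0.022 0 1",
  "newtons": 40
}}

```text
time_s: 2.4
ee_pos: [190.0, 386.0, 201.0]
eef_rot: [0.707, 0.708, -0.0, 0.0]
contact_force: [0.4, 0.7, 0.7]
finger_gap: 85.1
```

Call:
{"method": "apply_moves", "body": {
  "commands": "0 0 0 -0.041 0.022 0 1;0 0 0 -0.041 0.022 0 1;0 0 0 -0.041 0.022 0 1;0 0 0 -0.041 0.022 0 1;0 0 0 -0.041 0.022 0 1;0 0 0 -0.041 0.022 0 1;0 0 0 -0.041 0.022 0 1;0 0 0 -0.041 0.022 0 1;0 0 0 -0.041 0.022 0 1;0 0 0 -0.041 0.022 0 1;0 0 0 -0.041 0.022 0 1;0 0 0 0 0 0 1"
}}

```text
time_s: 3.6
ee_pos: [433.4, -68.4, 200.2]
eef_rot: [0.709, 0.705, -0.001, 0.001]
contact_force: [-0.2, 0.9, -0.1]
finger_gap: 85.4
```

```bash
cat > h.py <<'E'
from station import robot
import cv2,numpy as np
from scipy.spatial.transform import Rotation as Ro
def st():
    s=robot.get_state(); R=Ro.from_quat(s["eef_rot"]).as_matrix()
    print("t",round(s["time_s"],2),"pos",np.round(s["ee_pos"],1),"yaw",round(np.arctan2(R[1,1],R[0,1]),3),"z",np.round(R[:,2],3),"F",np.round(s["contact_force"],1),"gap",round(s["finger_gap"],1),"j",np.round(s["joints"],2))
    return s
def look(names,cams,save=None):
    for c in cams:
        im=robot.get_image(c)
        if save: cv2.imwrite(f"pics/{save}_{c}.png",im["frame"])
        for n in names:
            print(c,n,[(np.round(d["centre"],1).tolist(),round(d["p"],2)) for d in robot.tip_of(n,c) if d["p"]>.4])
E
python3 - <<'E'
from h import *
st(); look(["lid_handle","lid_hinge","knee_knob","stay_foot","dial_grip"],["wrist","top","scene","wrist"],"a"); st()
E
```

```text
t 3.6 pos [433.4 -68.4 200.2] yaw -0.007 z [-0.    -0.002 -1.   ] F [-0.2  0.9 -0.1] gap 85.4 j [-0.31 -0.18 -0.12  1.63 -0.    1.27]
wrist lid_handle [([441.3, -72.9, 109.6], 0.64)]
wrist lid_hinge []
wrist knee_knob []
wrist stay_foot []
wrist dial_grip []
top lid_handle []
top lid_hinge [([676.8, -79.9, 102.5], 0.6)]
top knee_knob [([634.0, -306.6, 35.8], 0.46)]
top stay_foot [([525.1, -270.2, 55.6], 0.89)]
top dial_grip [([569.8, 158.1, 103.8], 0.52)]
scene lid_handle [([443.3, -70.6, 112.8], 0.95)]
scene lid_hinge []
scene knee_knob [([499.4, 344.6, 1.7], 0.68)]
scene stay_foot []
scene dial_grip [([568.2, 163.9, 102.2], 0.64)]
wrist lid_handle [([443.1, -73.7, 114.0], 0.8)]
wrist lid_hinge [([676.3, -76.5, 99.2], 0.95)]
wrist knee_knob []
wrist stay_foot []
wrist dial_grip []
t 4.8 pos [431.7 -63.8 201.2] yaw -0.0 z [-0. -0. -1.] F [-0.   0.6 -0.4] gap 85.1 j [-0.3  -0.18 -0.12  1.63 -0.    1.27]
```

Call:
{"method": "apply_moves", "body": {
  "commands": "0 0 0.022 -0.008 0.010 0 0.4;0 0 0 0 0 0 0.4;0 0 0 0 0 0.02 0.4;0 0 0 0 0 0.03 0.4;0 0 0 0 0 0.03 0.4;0 0 0 0 0 0.028 0.4;0 0 0 0 0 0 0.4;0 0 0 0 0 0 0;0 0 0 0 0 0 0;0 0 0 0 0 0 0;0 0 0 0 0 0 0;0 0 0 0 0 0 0",
  "newtons": 30
}}

```text
time_s: 6.0
ee_pos: [442.4, -72.0, 94.3]
eef_rot: [0.715, 0.699, 0.0, 0.001]
contact_force: [-0.0, 0.7, 0.5]
finger_gap: 0.0
```

```bash
python3 -c "
from h import *
st()"
```

```text
t 6.0 pos [442.4 -72.   94.3] yaw -0.022 z [ 0.002 -0.001 -1.   ] F [-0.   0.7  0.5] gap 0.0 j [-0.31 -0.15 -0.31  1.42  0.    1.28]
```

```bash
python3 -c "
from h import *
look(['lid_handle'],['wrist','scene'],'b')
a=cv2.imread('pics/b_wrist.png');b=cv2.imread('pics/b_scene.png')[100:310,140:420]
cv2.imwrite('pics/b.png',np.hstack([cv2.resize(a,(400,300)),cv2.resize(b,(400,300))]))"
```

```text
wrist lid_handle [([442.8, -69.8, 110.5], 0.9)]
scene lid_handle [([444.3, -69.1, 111.0], 0.89)]
```

View pics/b.png

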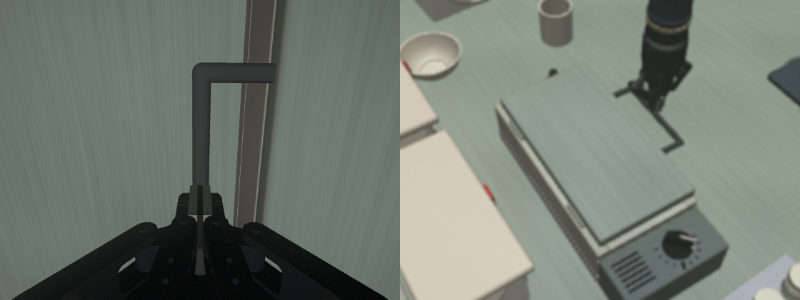

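The wrist picture shows the bar running into the fingers at (200,190), although the gap reads 0. I'll test this by lifting a little.

Call:
{"method": "apply_moves", "body": {
  "commands": "0 0 0 0 0 -0.005 0;0 0 0 0 0 -0.005 0;0 0 0 0 0 -0.005 0;0 0 0 0 0 0 0"
}}

```text
time_s: 6.6
ee_pos: [442.5, -72.0, 109.5]
eef_rot: [0.715, 0.699, 0.001, 0.001]
contact_force: [0.4, -0.3, -0.3]
finger_gap: -0.0
```

```bash
python3 -c "
from h import *
st();look(['lid_handle'],['wrist'])"
```

```text
t 6.6 pos [442.5 -72.  109.5] yaw -0.022 z [ 0.002 -0.001 -1.   ] F [ 0.4 -0.3 -0.3] gap -0.0 j [-0.31 -0.16 -0.28  1.45  0.    1.28]
wrist lid_handle [([442.8, -75.2, 110.2], 0.64)]
```

```bash
python3 -c "
from h import *
s=robot.get_state();w=robot.get_image('wrist')
print(np.round(w['mtx'],1).tolist(),np.round(w['tool_from_camera'],3).tolist())
cv2.imwrite('pics/c_wrist.png',w['frame'])
Rt=Ro.from_quat(s['eef_rot']).as_matrix();T=np.eye(4);T[:3,:3]=Rt;T[:3,3]=s['ee_pos'];C=np.linalg.inv(T@w['tool_from_camera'])
def pr(X,R,t,K):
    v=K@(R@np.array(X,float)+t);return np.round(v[:2]/v[2])
pts=[(442,-152,112),(442,8,112),(442,-72,112),(442,-72,93),s['ee_pos']]
print('w',[pr(p,C[:3,:3],C[:3,3],w['mtx']).tolist() for p in pts])
for c in ['top','scene']:
    i=robot.get_image(c);print(c,[pr(p,i['R'],i['t'],i['mtx']).tolist() for p in pts])
    f=i['frame']
    if c=='top': a=f[180:270,180:400]
    else: a=f[140:230,200:400]
    cv2.imwrite('pics/c_%s.png'%c,cv2.resize(a,(800,330)))
a=np.vstack([cv2.resize(w['frame'],(360,270)),]);
t=cv2.imread('pics/c_top.png');u=cv2.imread('pics/c_scene.png')
cv2.imwrite('pics/c.png',np.vstack([np.hstack([a,cv2.resize(t,(440,270))]),cv2.resize(u,(800,330))]))
"
```

```text
[[327.7, 0.0, 279.7], [0.0, 327.7, 209.7], [0.0, 0.0, 1.0]] [[0.001, -0.948, -0.32, 82.394], [1.0, 0.001, 0.0, -0.318], [0.0, -0.32, 0.948, -172.837], [0.0, 0.0, 0.0, 1.0]]
w [[283.0, 364.0], [277.0, 105.0], [280.0, 252.0], [280.0, 238.0], [280.0, 249.0]]
top [[313.0, 257.0], [257.0, 256.0], [285.0, 256.0], [285.0, 257.0], [285.0, 256.0]]
scene [[301.0, 161.0], [337.0, 198.0], [319.0, 179.0], [318.0, 183.0], [319.0, 180.0]]
```

View pics/c.png

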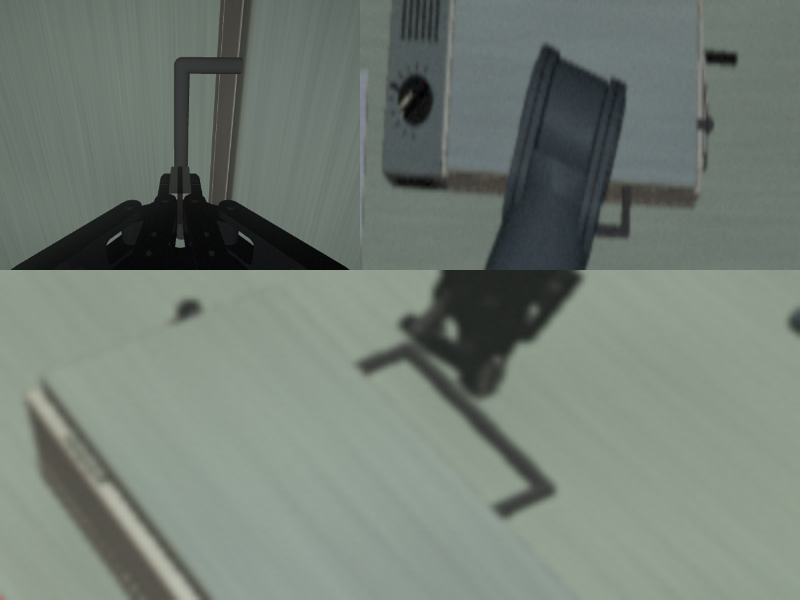

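```bash
python3 -c "
from h import *
b=cv2.imread('pics/b_wrist.png',0).astype(int);c=cv2.imread('pics/c_wrist.png',0).astype(int);a=cv2.imread('pics/a_wrist.png',0).astype(int)
for n,f in (('b',b),('c',c)):
    for r in (150,200): print(n,r,f[r,262:302].tolist())
    print(n,'col310',f[70:130,310].tolist())
cv2.imwrite('pics/d.png',np.hstack([cv2.resize(cv2.imread('pics/%s_wrist.png'%n)[220:400,190:370],(400,400)) for n in 'bc']))
"
```

```text
b 150 [119, 116, 117, 117, 120, 118, 124, 61, 48, 51, 53, 54, 57, 58, 57, 56, 58, 59, 59, 59, 58, 58, 59, 57, 55, 56, 53, 52, 51, 48, 45, 41, 67, 115, 119, 119, 118, 116, 118, 119]
b 200 [120, 119, 118, 119, 118, 120, 123, 73, 47, 52, 54, 56, 57, 56, 57, 56, 60, 57, 60, 58, 58, 58, 57, 56, 56, 55, 53, 52, 49, 45, 40, 69, 116, 119, 118, 119, 121, 120, 120, 119]
b col310 [114, 115, 113, 114, 113, 115, 115, 114, 114, 115, 116, 115, 115, 115, 115, 116, 119, 82, 45, 43, 49, 50, 51, 53, 53, 54, 55, 55, 55, 55, 55, 56, 57, 56, 56, 54, 54, 54, 53, 51, 53, 50, 47, 45, 41, 49, 113, 119, 116, 117, 117, 117, 116, 116, 116, 117, 118, 117, 117, 116]
c 150 [119, 118, 115, 115, 115, 116, 117, 119, 99, 53, 49, 50, 52, 57, 56, 56, 57, 58, 59, 58, 58, 58, 56, 54, 54, 54, 53, 51, 50, 50, 43, 35, 113, 118, 118, 118, 116, 117, 116, 118]
c 200 [118, 118, 118, 117, 117, 117, 118, 122, 99, 53, 48, 53, 54, 55, 57, 56, 58, 57, 59, 57, 58, 56, 57, 55, 55, 52, 53, 50, 49, 43, 34, 115, 118, 116, 118, 118, 119, 118, 118, 117]
c col310 [113, 114, 114, 115, 113, 113, 114, 115, 113, 114, 114, 115, 114, 114, 114, 114, 114, 116, 97, 51, 43, 47, 51, 52, 53, 55, 54, 53, 55, 55, 56, 55, 54, 55, 55, 54, 54, 54, 53, 52, 51, 49, 46, 41, 69, 112, 115, 115, 116, 115, 115, 115, 114, 115, 113, 115, 115, 114, 114, 114]
```

View pics/d.png

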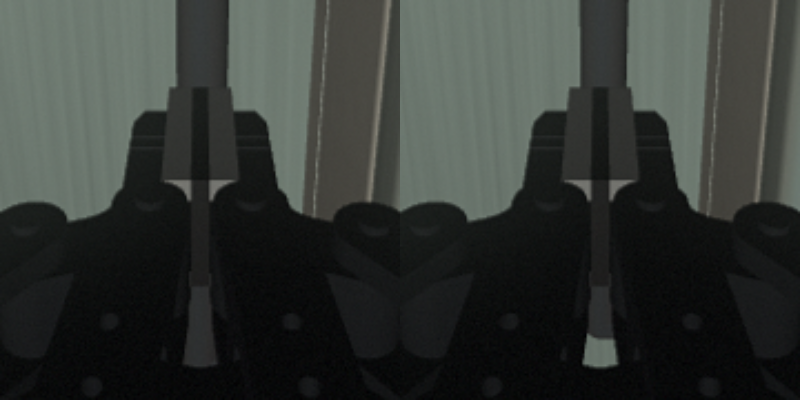

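Call:
{"method": "apply_moves", "body": {
  "commands": "0 0 0 0 0 0 0.5;0 0 0 0 0 0 0.5;0 0 0 0 0 0.01 0.5;0 0 0 0 0 0.012 0.5;0 0 0 0 0 0.012 0.5;0 0 0 0 0 0 0.5;0 0 0 0 0 0 0;0 0 0 0 0 0 0;0 0 0 0 0 0 0;0 0 0 0 0 0 0"
}}

```text
time_s: 7.85
ee_pos: [442.8, -71.9, 74.7]
eef_rot: [0.715, 0.699, 0.001, 0.001]
contact_force: [3.5, 0.2, -1.5]
finger_gap: 10.5
```

```bash
python3 -c "
from h import *
st()"
```

```text
t 7.85 pos [442.8 -71.9  74.7] yaw -0.022 z [ 0.002 -0.    -1.   ] F [ 3.5  0.2 -1.5] gap 10.5 j [-0.31 -0.15 -0.34  1.38  0.    1.28]
```

Call:
{"method": "apply_moves", "body": {
  "commands": "0 0 0 0 0 -0.005 0;0 0 0 0 0 -0.005 0;0 0 0 0 0 -0.010 0;0 0 0 0 0 -0.010 0;0 0 0 0 0 0 0"
}}

```text
time_s: 8.35
ee_pos: [447.0, -72.0, 106.6]
eef_rot: [0.715, 0.699, 0.004, 0.004]
contact_force: [11.4, 0.2, -5.0]
finger_gap: 10.1
```

```bash
python3 -c "
from h import *
print(robot.grip_point_offset)
st();look(['lid_handle'],['scene','wrist'],'e')
a=cv2.imread('pics/e_wrist.png');b=cv2.imread('pics/e_scene.png')[100:310,140:420]
cv2.imwrite('pics/e.png',np.hstack([cv2.resize(a,(400,300)),cv2.resize(b,(400,300))]))"
```

```text
18.700000000000003
t 8.35 pos [447.  -72.  106.6] yaw -0.022 z [ 0.011  0.    -1.   ] F [11.4  0.2 -5. ] gap 10.1 j [-0.31 -0.16 -0.28  1.43  0.    1.28]
scene lid_handle [([450.1, -73.6, 141.3], 0.81)]
wrist lid_handle [([447.8, -72.9, 144.0], 0.9)]
```

View pics/e.png

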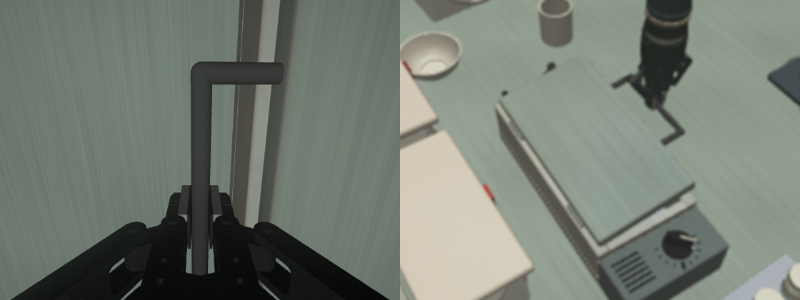

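```bash
python3 -c "
import numpy as np
p=np.append(np.arange(.184,1.49,.075),1.50);x=-235.3*np.cos(p);z=235.3*np.sin(p)
for a,b,c in zip(p[1:],np.diff(x),np.diff(z)): print(round(a,3),round(b,1),round(-c,1))"
```

```text
0.259 3.9 -17.2
0.334 5.2 -16.9
0.409 6.4 -16.4
0.484 7.6 -15.9
0.559 8.8 -15.3
0.634 9.9 -14.6
0.709 11.0 -13.8
0.784 12.0 -13.0
0.859 12.9 -12.0
0.934 13.8 -11.0
1.009 14.6 -10.0
1.084 15.3 -8.8
1.159 15.9 -7.7
1.234 16.4 -6.5
1.309 16.9 -5.2
1.384 17.2 -3.9
1.459 17.4 -2.6
1.5 9.6 -0.9
```

Call:
{"method": "apply_moves", "body": {
  "commands": "0 0 0 0 0.0065 -0.0172 0;0 0 0 0 0.0065 -0.0169 0;0 0 0 0 0.0064 -0.0164 0;0 0 0 0 0.0076 -0.0159 0;0 0 0 0 0.0088 -0.0153 0;0 0 0 0 0.0099 -0.0146 0;0 0 0 0 0.011 -0.0138 0;0 0 0 0 0.012 -0.013 0;0 0 0 0 0 0 0"
}}

```text
time_s: 9.45
ee_pos: [508.6, -73.8, 229.1]
eef_rot: [0.715, 0.699, -0.002, -0.001]
contact_force: [-5.5, -0.3, 3.4]
finger_gap: 10.2
```

Call:
{"method": "apply_moves", "body": {
  "commands": "0 0 0 0 0.0129 -0.012 0;0 0 0 0 0.0138 -0.011 0;0 0 0 0 0.0146 -0.01 0;0 0 0 0 0.0153 -0.0088 0;0 0 0 0 0.0159 -0.0077 0;0 0 0 0 0.0164 -0.0065 0;0 0 0 0 0.0169 -0.0052 0;0 0 0 0 0.0172 -0.0039 0;0 0 0 0 0.012 -0.002 0;0 0 0 0 0 0 0"
}}

```text
time_s: 10.45
ee_pos: [646.1, -77.8, 297.6]
eef_rot: [0.715, 0.699, 0.0, 0.003]
contact_force: [-0.6, -2.4, 6.5]
finger_gap: 10.7
```

Call:
{"method": "apply_moves", "body": {
  "commands": "0 0 0 0 0.010 -0.001 0;0 0 0 0 0 0 0;0 0 0 0 0 0 0.4;0 0 0 0 0 0 0.4;0 0 0 0 0 -0.01 0.4;0 0 0 0 0 -0.03 0.4;0 0 0 -0.03 -0.007 -0.02 0.4;0 0 0 -0.04 -0.007 0 0.4;0 0 0 -0.04 -0.007 0 0.4;0 0 0 -0.04 -0.007 0 0.4;0 0 0 -0.04 -0.007 0 0.4;0 0 0 -0.04 -0.007 0 0.4"
}}

```text
time_s: 11.65
ee_pos: [604.4, -305.2, 348.3]
eef_rot: [0.715, 0.699, 0.0, -0.0]
contact_force: [0.5, 0.3, 0.6]
finger_gap: 33.9
```

```bash
python3 -c "
from h import *
st();look(['knee_knob','lid_handle'],['top','wrist','scene'],'f')
a=cv2.imread('pics/f_wrist.png');b=cv2.imread('pics/f_scene.png')[60:270,140:420]
cv2.imwrite('pics/f.png',np.hstack([cv2.resize(a,(400,300)),cv2.resize(b,(400,300))]))"
```

```text
t 11.65 pos [ 604.4 -305.2  348.3] yaw -0.022 z [-0.001  0.001 -1.   ] F [0.5 0.3 0.6] gap 33.9 j [-0.57  0.8   1.42  2.19  0.    1.03]
top knee_knob []
top lid_handle [([657.4, -76.5, 330.7], 0.97)]
wrist knee_knob []
wrist lid_handle []
scene knee_knob []
scene lid_handle [([654.4, -80.6, 333.3], 0.89)]
```

View pics/f.png

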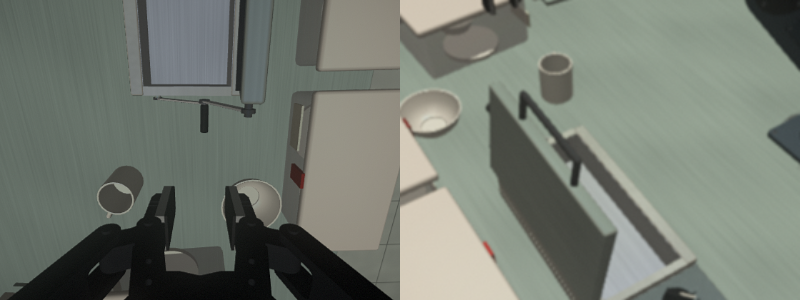

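```bash
cat >> h.py <<'E'
def ray(u,v,zw,s,w):
    T=np.eye(4);T[:3,:3]=Ro.from_quat(s['eef_rot']).as_matrix();T[:3,3]=s['ee_pos'];C=T@w['tool_from_camera']
    d=C[:3,:3]@np.linalg.inv(w['mtx'])@np.array([u,v,1.]);o=C[:3,3]
    return np.round(o+d*(zw-o[2])/d[2],1)
E
python3 -c "
from h import *
s=st();w=robot.get_image('wrist')
f=w['frame'][130:200,260:320];g=cv2.cvtColor(f,6)
m=(g<45);ys,xs=np.nonzero(m);print(xs.min()+260,xs.max()+260,ys.min()+130,ys.max()+130)
for r in range(0,70,5): print(130+r,np.nonzero(m[r])[0]+260)
for u,v in ((285,147),(285,185)): print([ray(u,v,z,s,w).tolist() for z in (115,125)])"
```

```text
t 12.1 pos [ 605.2 -302.1  352.7] yaw -0.02 z [ 0.005 -0.003 -1.   ] F [-0.2  0.5  0.7] gap 34.1 j [-0.56  0.79  1.42  2.19  0.    1.03]
279 290 142 187
130 []
135 []
140 []
145 []
150 [279 280 281 282 283 284 285 286 287 288]
155 [279 280 281 282 283 284 285 286 287 288]
160 [279 280 281 282 283 284 285 286 287 288]
165 [279 280 281 282 283 284 285 286 287 288]
170 [279 280 281 282 283 284 285 286 287 288]
175 [279 280 281 282 283 284 285 286 287 288]
180 [279 280 281 282 283 284 285 286 287 288]
185 [279 280 281 282 283 284 285 286 287 288]
190 []
195 []
[[613.4, -276.8, 115.0], [613.2, -275.4, 125.0]]
[[612.8, -325.4, 115.0], [612.6, -322.8, 125.0]]
```

Call:
{"method": "apply_moves", "body": {
  "commands": "0 0 0 -0.03 0 0.01 0.4;0 0 0 0 0.002 0.035 0.4;0 0 0 0 0.002 0.035 0.4;0 0 0 0 0.002 0.035 0.4;0 0 0 0 0.002 0.035 0.4;0 0.15 0 0 0 0 0.4;0 0.15 0 0 0 0 0.4;0 0 0 0 0 0 0.4"
}}

```text
time_s: 12.95
ee_pos: [610.8, -337.6, 200.9]
eef_rot: [0.709, 0.691, 0.098, -0.102]
contact_force: [1.3, -0.0, -2.4]
finger_gap: 34.3
```

```bash
python3 -c "
from h import *
st()"
```

```text
t 12.95 pos [ 610.8 -337.6  200.9] yaw -0.025 z [-0.003  0.281 -0.96 ] F [ 1.3 -0.  -2.4] gap 34.3 j [-0.71  0.85  1.14  2.05  0.21  0.87]
```

Call:
{"method": "apply_moves", "body": {
  "commands": "0 0 0 0.002 0.002 0.03 0.4;0 0 0 0 0 0.03 0.4;0 0 0 0 0 0.03 0.4;0 0 0 0 0 0.027 0.4;0 0 0 0 0 0 0.4;0 0 0 0 0 0 0;0 0 0 0 0 0 0;0 0 0 0 0 0 0;0 0 0 0 0 0 0",
  "newtons": 20
}}

```text
time_s: 13.85
ee_pos: [617.3, -302.9, 104.5]
eef_rot: [0.708, 0.694, 0.099, -0.091]
contact_force: [0.8, -1.0, 2.1]
finger_gap: -0.3
```

```bash
python3 -c "
from h import *
st()"
```

```text
t 13.85 pos [ 617.3 -302.9  104.5] yaw -0.021 z [ 0.015  0.266 -0.964] F [ 0.8 -1.   2.1] gap -0.3 j [-0.66  0.66  0.66  1.72  0.22  0.91]
```

Call:
{"method": "apply_moves", "body": {
  "commands": "0 0 0 0 0 0 0.4;0 0 0 0 0 0 0.4;0 0 0 0 0 0 0.4;0 0 0 -0.003 -0.004 0.008 0.4;0 0 0 0 0 0.01 0.4;0 0 0 0 0 0 0.4;0 0 0 0 0 0 0;0 0 0 0 0 0 0;0 0 0 0 0 0 0;0 0 0 0 0 0 0",
  "newtons": 20
}}

```text
time_s: 14.85
ee_pos: [611.4, -299.2, 83.4]
eef_rot: [0.708, 0.693, 0.098, -0.094]
contact_force: [-1.9, 2.1, -3.1]
finger_gap: 13.2
```

```bash
python3 -c "
from h import *
st()
a=robot.get_image('wrist')['frame']
cv2.imwrite('pics/g.png',a)"
```

```text
t 14.85 pos [ 611.4 -299.2   83.4] yaw -0.021 z [ 0.009  0.269 -0.963] F [-1.9  2.1 -3.1] gap 13.2 j [-0.67  0.65  0.6   1.68  0.22  0.91]
```

View pics/g.png

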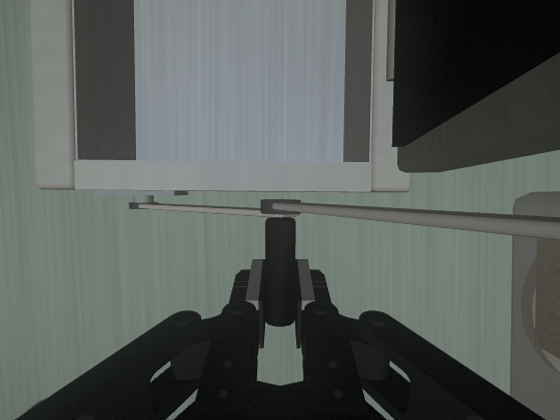

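Call:
{"method": "apply_moves", "body": {
  "commands": "0 0 0 0.0013 -0.0036 -0.0046 0;0 0 0 0.0012 -0.0039 -0.0044 0;0 0 0 0.0012 -0.0041 -0.0042 0;0 0 0 0.0011 -0.0043 -0.004 0;0 0 0 0.001 -0.0045 -0.0038 0;0 0 0 0.001 -0.0046 -0.0037 0;0 0 0 0 0 0 0"
}}

```text
time_s: 15.6
ee_pos: [590.3, -298.7, 107.0]
eef_rot: [0.707, 0.694, 0.102, -0.091]
contact_force: [9.8, 2.7, -16.4]
finger_gap: 12.9
```

```bash
python3 -c "
from h import *
st()"
```

```text
t 15.6 pos [ 590.3 -298.7  107. ] yaw -0.021 z [ 0.017  0.27  -0.963] F [  9.8   2.7 -16.4] gap 12.9 j [-0.69  0.59  0.55  1.7   0.22  0.89]
```

Call:
{"method": "apply_moves", "body": {
  "commands": "0 0 0 -0.0008 0.002 0.003 0;0 0 0 0 0 0 0.4;0 0 0 0 0 0 0.4;0 0 0 0 0 0 0.4;0 0 0 0 0 -0.02 0.4;0 0 0 0 0 -0.03 0.4;0 0 0 0 0 -0.03 0.4;0 -0.15 0 -0.01 0 -0.02 0.4;0 -0.15 0 0 0 -0.02 0.4;0 0 0 0 0 0 0.4;0 0 0 0 0 0 0.4"
}}

```text
time_s: 16.7
ee_pos: [588.1, -337.5, 222.5]
eef_rot: [0.714, 0.7, -0.008, 0.014]
contact_force: [-1.2, -0.7, -0.1]
finger_gap: 34.4
```

```bash
python3 -c "
from h import *
s=st();w=robot.get_image('wrist')
cv2.imwrite('pics/h_wrist.png',w['frame'])
g=cv2.cvtColor(w['frame'],6)
m=(g<45)
for r in range(100,260,12): 
  q=np.nonzero(m[r,200:360])[0]+200
  if len(q): print(r,q.min(),q.max(),len(q), ray(q.mean(),r,145,s,w))
print([(np.round(d['centre'],1),d['p']) for d in robot.tip_of('knee_knob','wrist')])
"
```

```text
t 16.7 pos [ 588.1 -337.5  222.5] yaw -0.019 z [ 0.008 -0.03  -1.   ] F [-1.2 -0.7 -0.1] gap 34.4 j [-0.61  0.46  0.63  1.72 -0.02  0.98]
136 273 290 17 [ 590.9 -283.4  145. ]
148 273 289 17 [ 590.4 -292.3  145. ]
160 273 289 17 [ 590.2 -301.5  145. ]
172 273 289 17 [ 590.  -310.8  145. ]
184 273 289 17 [ 589.9 -320.5  145. ]
[(array([ 589.8, -303.5,  149.6]), 0.82)]
```

The knob measures x = 590 at z of about 147, against about 590.4 expected when locked, so the stay is locked. On to the tray.

Call:
{"method": "apply_moves", "body": {
  "commands": "0 0 0 0 -0.04 0 0.75;0 0 0 0 -0.04 0 0.75;0 0 0 0.04 -0.03 0 0.75;0 0 0 0.045 0 0 0.75;0 0 0 0.045 0 0 0.75;0 0 0 0.045 0 0 0.75;0 0 0 0.045 0 0 0.75;0 0 0 0.045 0 0 0.75;0 0 0 0.045 0 0 0.75;0 0 0 0.045 0 0 0.75;0 0 0 0.045 0 0 0.75;0 0 0 0.045 0 0 0.75",
  "newtons": 30
}}

```text
time_s: 18.0
ee_pos: [486.9, 109.7, 205.5]
eef_rot: [0.715, 0.699, -0.009, 0.011]
contact_force: [0.7, -0.2, 0.8]
finger_gap: 63.7
```

Call:
{"method": "apply_moves", "body": {
  "commands": "0 0 0 0.045 -0.01 0 0.75;0 0 0 0.045 -0.01 0 0.75;0 0 0 0.045 -0.01 0 0.75;0 0 0 0.04 -0.01 0.01 0.75;0 0 0 0.03 -0.01 0.02 0.75;0 0 0 0 0 0 0.75"
}}

```text
time_s: 18.6
ee_pos: [438.8, 315.6, 165.8]
eef_rot: [0.713, 0.701, -0.012, 0.01]
contact_force: [0.0, -0.8, -0.5]
finger_gap: 63.8
```

```bash
python3 -c "
from h import *
s=st();look(['jar1'],['wrist','scene'],'i')
look(['dial_grip','well'],['scene'])
"
```

```text
t 18.6 pos [438.8 315.6 165.8] yaw -0.018 z [-0.003 -0.031 -1.   ] F [ 0.  -0.8 -0.5] gap 63.8 j [ 0.52  0.11  0.09  1.57 -0.02  2.1 ]
wrist jar1 [([496.9, 314.0, 2.0], 0.98), ([575.5, 309.3, 3.3], 0.95), ([419.8, 308.4, 7.7], 0.83), ([574.0, 384.0, 1.3], 0.73)]
scene jar1 [([503.1, 307.0, 4.8], 0.98), ([576.7, 312.3, 6.6], 0.9), ([420.6, 308.3, 4.8], 0.83), ([577.0, 385.1, 7.1], 0.71)]
scene dial_grip []
scene well [([586.3, -78.4, 28.3], 0.59)]
```

Call:
{"method": "apply_moves", "body": {
  "commands": "0 0.03 0 -0.006 -0.018 0 0.75;0 0 0 0 0 0.03 0.75;0 0 0 0 0 0.03 0.75;0 0 0 0 0 0 0.75"
}}

```text
time_s: 19.35
ee_pos: [421.0, 306.0, 106.8]
eef_rot: [0.715, 0.699, -0.001, 0.0]
contact_force: [0.2, -0.7, 0.1]
finger_gap: 63.7
```

```bash
python3 -c "
from h import *
s=st();w=robot.get_image('wrist')
for d in robot.silhouettes('jar1','wrist')[:3]:
    m=d['pixels'].astype(np.uint8);print(round(d['p'],2),cv2.boundingRect(m))
print([(np.round(d['centre'],1),round(d['p'],2)) for d in robot.tip_of('jar1','wrist')])
cv2.imwrite('pics/j.png',w['frame'])
"
```

```text
t 19.35 pos [421.  306.  106.8] yaw -0.023 z [-0.002 -0.002 -1.   ] F [ 0.2 -0.7  0.1] gap 63.7 j [ 0.5   0.04 -0.1   1.44 -0.    2.09]
0.86 (432, 161, 105, 80)
0.8 (345, 164, 84, 82)
0.74 (248, 168, 68, 81)
[(array([574. , 308.3,  -1.3]), 0.86), (array([571. , 382.3,   2.6]), 0.83), (array([423. , 308.7,  10.6]), 0.62), (array([496.5, 311.5,   2.9]), 0.56)]
```

View pics/j.png

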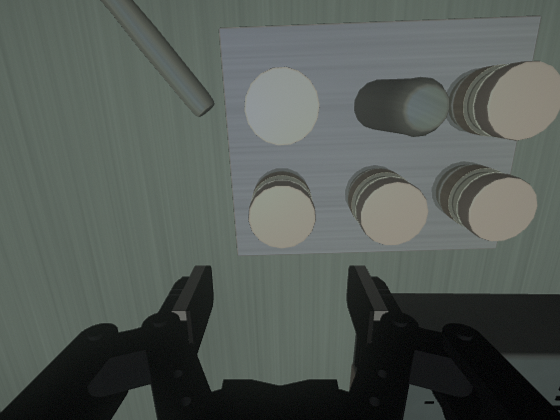

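Call:
{"method": "apply_moves", "body": {
  "commands": "0 0 0 0.004 0.001 0.02 0.75;0 0 0 0 0 0.025 0.75;0 0 0 0 0 0.025 0.75;0 0 0 0 0 0.021 0.75;0 0 0 0 0 0 0.75;0 0 0 0 0 0 0.3;0 0 0 0 0 0 0.3;0 0 0 0 0 0 0.3;0 0 0 0 0 0 0.3",
  "newtons": 35
}}

```text
time_s: 20.4
ee_pos: [427.1, 313.7, 22.3]
eef_rot: [0.714, 0.7, 0.005, 0.002]
contact_force: [0.2, 1.5, 5.0]
finger_gap: 46.5
```

Call:
{"method": "apply_moves", "body": {
  "commands": "0 0 0 0 0 -0.02 0.3;0 0 0 0 0 -0.04 0.3;0 0 0 0 0 -0.045 0.3;0 0 0 0 0 -0.045 0.3;0 0 0 -0.041 0.0125 0 0.3;0 0 0 -0.041 0.0125 0 0.3;0 0 0 -0.041 0.0125 0 0.3;0 0 0 -0.041 0.0125 0 0.3;0 0 0 -0.041 0.0125 0 0.3;0 0 0 -0.041 0.0125 0 0.3;0 0 0 -0.041 0.0125 0 0.3;0 0 0 -0.041 0.0125 0 0.3"
}}

```text
time_s: 21.6
ee_pos: [517.6, -19.3, 169.7]
eef_rot: [0.715, 0.7, 0.003, 0.001]
contact_force: [1.2, 1.1, -2.6]
finger_gap: 46.1
```

Call:
{"method": "apply_moves", "body": {
  "commands": "0 0 0 -0.041 0.0125 0 0.3;0 0 0 -0.041 0.0125 0 0.3;0 0 0 -0.04 0.0125 0 0.3;0 0 0 -0.04 0.0125 0 0.3;0 0 0 0 0 0 0.3;0 0 0 0 0 0 0.3"
}}

```text
time_s: 22.2
ee_pos: [563.7, -181.4, 168.8]
eef_rot: [0.715, 0.699, 0.002, 0.0]
contact_force: [-1.0, 0.4, -0.9]
finger_gap: 46.2
```

```bash
python3 -c "
from h import *
s=st();
w=robot.get_image('wrist')
print([(np.round(d['centre'],1),round(d['p'],2)) for d in robot.tip_of('jar1','wrist')])
print([(np.round(d['centre'],1),round(d['p'],2)) for d in robot.tip_of('well','wrist')])
cv2.imwrite('pics/k.png',cv2.resize(w['frame'],(400,300)))
"
```

```text
t 22.2 pos [ 563.7 -181.4  168.8] yaw -0.023 z [ 0.004  0.003 -1.   ] F [-1.   0.4 -0.9] gap 46.2 j [-0.43  0.22  0.22  1.57  0.    1.17]
[(array([ 561.4, -183.8,  158.2]), 0.67)]
[(array([591.7, -72.6,  28.6]), 0.84)]
```

View pics/k.png

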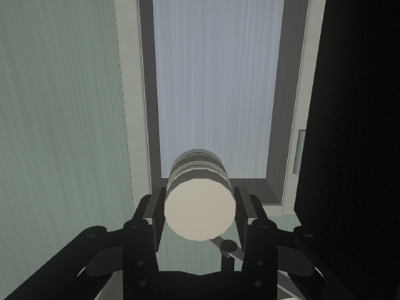

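Call:
{"method": "apply_moves", "body": {
  "commands": "0 0 0 0.005 0.002 0.03 0.3;0 0 0 0 0 0.03 0.3;0 0 0 0 0 0.03 0.3;0 0 0 0 0 0.022 0.3;0 0 0 0 0 0.004 0.3;0 0 0 0 0 0 0.3"
}}

```text
time_s: 22.95
ee_pos: [566.1, -174.1, 53.2]
eef_rot: [0.714, 0.7, 0.002, 0.0]
contact_force: [0.0, -0.1, -1.6]
finger_gap: 46.1
```

```bash
python3 -c "
from h import *
s=st()"
```

```text
t 22.95 pos [ 566.1 -174.1   53.2] yaw -0.02 z [ 0.004  0.003 -1.   ] F [ 0.  -0.1 -1.6] gap 46.1 j [-0.41  0.24  0.01  1.35  0.    1.18]
```

Call:
{"method": "apply_moves", "body": {
  "commands": "0 0 0 0 0 0.003 0.3;0 0 0 0 0 0.003 0.3;0 0 0 0 0 0.002 0.3;0 0 0 0 0 0 0.3"
}}

```text
time_s: 23.35
ee_pos: [567.1, -175.6, 46.1]
eef_rot: [0.715, 0.7, 0.003, 0.001]
contact_force: [0.7, -0.3, -2.4]
finger_gap: 46.4
```

Call:
{"method": "apply_moves", "body": {
  "commands": "0 0 0 0 0 0.002 0.3;0 0 0 0 0 0.001 0.3;0 0 0 0 0 0 0.3"
}}

```text
time_s: 23.65
ee_pos: [567.3, -175.8, 43.5]
eef_rot: [0.715, 0.7, 0.003, 0.002]
contact_force: [-0.9, -0.3, 3.1]
finger_gap: 46.5
```

Call:
{"method": "apply_moves", "body": {
  "commands": "0 0 0 0 0 0 0.5;0 0 0 0 0 0 0.6;0 0 0 0 0 0 0.7;0 0 0 0 0 0 0.72;0 0 0 0 0 -0.02 0.72;0 0 0 0 0 -0.035 0.72;0 0 0 0 0 -0.035 0.72;0 0 0 0 0 -0.035 0.72;0 0 0 0.043 0 0 0.72;0 0 0 0.043 0 0 0.72;0 0 0 0.043 0 0 0.72;0 0 0 0.043 0 0 0.72"
}}

```text
time_s: 24.85
ee_pos: [569.9, -2.3, 168.1]
eef_rot: [0.715, 0.699, 0.003, 0.001]
contact_force: [0.1, -0.4, 0.6]
finger_gap: 61.3
```

Call:
{"method": "apply_moves", "body": {
  "commands": "0 0 0 0.043 0 0 0.75;0 0 0 0.043 0 0 0.75;0 0 0 0.043 0 0 0.75;0 0 0 0.043 0 0 0.75;0 0 0 0.043 0 0 0.75;0 0 0 0.043 0 0 0.75;0 0 0 0.043 0 0 0.75;0 0 0 0.043 0 0 0.75;0 0 0 0.035 0 0.02 0.75;0 0 0 0 0 0.02 0.75;0 0 0 0 0 0.02 0.75;0 0 0 0 0 0 0.75"
}}

```text
time_s: 26.05
ee_pos: [575.5, 374.6, 103.9]
eef_rot: [0.714, 0.7, -0.001, -0.0]
contact_force: [-1.3, -0.1, -1.5]
finger_gap: 63.8
```

```bash
cat >> h.py <<'E'
def caps(ztop=64):
    """cap discs in the wrist view -> world xy on the plane of the jar tops"""
    s=st();w=robot.get_image('wrist');f=w['frame'];out=[]
    for d in robot.tip_of('jar1','wrist'):
        if d['p']<.4: continue
        c=np.array(d['centre']);out.append((np.round(c,1).tolist(),round(d['p'],2)))
    print('net',out)
    g=cv2.cvtColor(f,cv2.COLOR_BGR2GRAY);m=((g>135)).astype(np.uint8)
    for th in (135,155):
        cs,_=cv2.findContours((g>th).astype(np.uint8),cv2.RETR_EXTERNAL,cv2.CHAIN_APPROX_NONE)
        for c in cs:
            if 1500<cv2.contourArea(c)<20000:
                (x,y),(a,b),_=cv2.fitEllipse(c)
                if max(a,b)/min(a,b)<1.35: print('cap',th,round(x),round(y),round(a),round(b),ray(x,y,ztop,s,w)[:2])
    return f
E
python3 -c "
from h import *
f=caps();cv2.imwrite('pics/l.png',f)"
```

```text
t 26.05 pos [575.5 374.6 103.9] yaw -0.02 z [-0.002 -0.002 -1.   ] F [-1.3 -0.1 -1.5] gap 63.8 j [ 0.48  0.48  0.43  1.52 -0.    2.07]
net [([572.1, 384.7, 2.0], 0.86), ([497.7, 312.4, 2.1], 0.8), ([575.8, 308.2, 2.8], 0.62)]
cap 135 280 211 62 65 [575.7 384.4]
cap 135 81 205 58 72 [440.1 391.3]
```

Call:
{"method": "apply_moves", "body": {
  "commands": "0 0 0 0.010 0 0.01 0.75;0 0 0 0 0 0.025 0.75;0 0 0 0 0 0.025 0.75;0 0 0 0 0 0.022 0.75;0 0 0 0 0 0 0.75;0 0 0 0 0 0 0.3;0 0 0 0 0 0 0.3;0 0 0 0 0 0 0.3;0 0 0 0 0 0 0.3"
}}

```text
time_s: 27.05
ee_pos: [579.9, 386.0, 28.6]
eef_rot: [0.715, 0.7, 0.004, 0.002]
contact_force: [0.2, -0.6, -0.1]
finger_gap: 44.9
```

```bash
python3 -c "
from h import *
st()"
```

```text
t 27.05 pos [579.9 386.   28.6] yaw -0.021 z [ 0.008  0.003 -1.   ] F [ 0.2 -0.6 -0.1] gap 44.9 j [ 0.49  0.51  0.32  1.37 -0.    2.08]
```

Call:
{"method": "apply_moves", "body": {
  "commands": "0 0 0 0 0 -0.02 0.3;0 0 0 0 0 -0.04 0.3;0 0 0 0 0 -0.045 0.3;0 0 0 0 0 -0.04 0.3;0 0 0 -0.041 0 0 0.3;0 0 0 -0.041 0 0 0.3;0 0 0 -0.041 0 0 0.3;0 0 0 -0.041 0 0 0.3;0 0 0 -0.041 0 0 0.3;0 0 0 -0.041 0 0 0.3;0 0 0 -0.041 0 0 0.3;0 0 0 -0.041 0 0 0.3"
}}

```text
time_s: 28.25
ee_pos: [571.1, 55.6, 171.8]
eef_rot: [0.714, 0.7, 0.003, 0.002]
contact_force: [0.0, 0.6, -1.5]
finger_gap: 45.4
```

Call:
{"method": "apply_moves", "body": {
  "commands": "0 0 0 -0.041 0 0 0.3;0 0 0 -0.041 0 0 0.3;0 0 0 -0.041 -0.001 0 0.3;0 0 0 -0.041 -0.002 0 0.3;0 0 0 0 0 0 0.3;0 0 0 0 0 0 0.3"
}}

```text
time_s: 28.85
ee_pos: [564.5, -107.7, 171.1]
eef_rot: [0.715, 0.699, 0.003, 0.001]
contact_force: [-0.1, 1.5, -2.6]
finger_gap: 45.1
```

```bash
python3 -c "
from h import *
st()
robot.get_image('wrist')
print([(np.round(d['centre'],1),round(d['p'],2)) for d in robot.tip_of('jar1','wrist')])"
```

```text
t 28.85 pos [ 564.5 -107.7  171.1] yaw -0.024 z [ 0.006  0.002 -1.   ] F [-0.1  1.5 -2.6] gap 45.1 j [-0.31  0.17  0.17  1.57  0.    1.29]
[(array([ 557. , -110.3,  146. ]), 0.88)]
```

Call:
{"method": "apply_moves", "body": {
  "commands": "0 0 0 0 0.004 0.03 0.3;0 0 0 0 0 0.03 0.3;0 0 0 0 0 0.03 0.3;0 0 0 0 0 0.02 0.3;0 0 0 0 0 0.004 0.3;0 0 0 0 0 0.002 0.3;0 0 0 0 0 0 0.3"
}}

```text
time_s: 29.65
ee_pos: [570.3, -106.1, 56.2]
eef_rot: [0.714, 0.7, 0.003, 0.002]
contact_force: [0.2, -1.2, -1.2]
finger_gap: 45.5
```

Call:
{"method": "apply_moves", "body": {
  "commands": "0 0 0 0 0 0.002 0.3;0 0 0 0 0 0.001 0.3;0 0 0 0 0 0 0.3"
}}

```text
time_s: 29.95
ee_pos: [569.8, -106.7, 52.6]
eef_rot: [0.715, 0.7, 0.003, 0.002]
contact_force: [-0.3, -0.0, -1.6]
finger_gap: 45.2
```

Call:
{"method": "apply_moves", "body": {
  "commands": "0 0 0 0 0 0.002 0.3;0 0 0 0 0 0 0.3"
}}

```text
time_s: 30.15
ee_pos: [569.2, -106.5, 49.7]
eef_rot: [0.715, 0.7, 0.003, 0.001]
contact_force: [0.2, -0.1, -1.3]
finger_gap: 46.2
```

Call:
{"method": "apply_moves", "body": {
  "commands": "0 0 0 0 0 0.0015 0.3;0 0 0 0 0 0 0.3"
}}

```text
time_s: 30.35
ee_pos: [569.3, -106.8, 49.5]
eef_rot: [0.715, 0.7, 0.003, 0.002]
contact_force: [-2.6, -0.6, 4.4]
finger_gap: 45.4
```

Call:
{"method": "apply_moves", "body": {
  "commands": "0 0 0 0 0 0 0.5;0 0 0 0 0 0 0.6;0 0 0 0 0 0 0.7;0 0 0 0 0 0 0.72;0 0 0 0 0 -0.02 0.72;0 0 0 0 0 -0.035 0.72;0 0 0 0 0 -0.035 0.72;0 0 0 0 0 -0.03 0.72;0 0 0 0.041 0 0 0.72;0 0 0 0.041 0 0 0.72;0 0 0 0.041 0 0 0.72;0 0 0 0.041 0 0 0.72"
}}

```text
time_s: 31.55
ee_pos: [572.4, 58.7, 168.6]
eef_rot: [0.715, 0.699, 0.003, 0.001]
contact_force: [0.9, 1.0, 0.7]
finger_gap: 61.1
```

Call:
{"method": "apply_moves", "body": {
  "commands": "0 0 0 0.041 0 0 0.75;0 0 0 0.041 0 0 0.75;0 0 0 0.041 0 0 0.75;0 0 0 0.041 0 0 0.75;0 0 0 0.041 0 0.01 0.75;0 0 0 0.035 0 0.02 0.75;0 0 0 0 0 0.02 0.75;0 0 0 0 0 0.012 0.75;0 0 0 0 0 0 0.75"
}}

```text
time_s: 32.45
ee_pos: [575.8, 296.5, 104.0]
eef_rot: [0.715, 0.7, 0.0, 0.0]
contact_force: [-0.7, -0.1, -0.6]
finger_gap: 64.0
```

```bash
python3 -c "
from h import *
f=caps()"
```

```text
t 32.45 pos [575.8 296.5 104. ] yaw -0.021 z [ 0. -0. -1.] F [-0.7 -0.1 -0.6] gap 64.0 j [ 0.37  0.37  0.28  1.48 -0.    1.96]
net [([572.6, 308.2, 3.2], 0.79), ([498.4, 313.2, 5.3], 0.6)]
cap 135 169 206 61 69 [500.6 310.8]
cap 135 279 202 64 67 [575.5 312.5]
cap 135 56 96 69 86 [439.8 383.1]
```

Call:
{"method": "apply_moves", "body": {
  "commands": "0 0 0 0.016 0 0 0.75;0 0 -0.15 0 0 0 0.75;0 0 -0.15 0 0 0 0.75;0 0 -0.15 0 0 0 0.75;0 0 -0.15 0 0 0 0.75;0 0 -0.15 0 0 0 0.75;0 0 0 0 0 0 0.75;0 0 0 0 0 0.025 0.75"
}}

```text
time_s: 33.35
ee_pos: [582.1, 315.4, 88.3]
eef_rot: [0.41, 0.912, 0.006, 0.006]
contact_force: [0.6, -0.4, 0.6]
finger_gap: 64.0
```

```bash
python3 -c "
from h import *
f=caps()"
```

```text
t 33.35 pos [582.1 315.4  88.3] yaw 0.725 z [ 0.016  0.007 -1.   ] F [ 0.6 -0.4  0.6] gap 64.0 j [0.4  0.39 0.27 1.44 0.   1.24]
net [([498.3, 315.2, 4.1], 0.84), ([572.7, 303.2, 4.1], 0.7)]
cap 135 268 229 65 70 [574.8 312.5]
cap 135 171 155 72 80 [500.  310.9]
```

Call:
{"method": "apply_moves", "body": {
  "commands": "0 0 0 0 0 0 0.75;0 0 0 0 0 0 0.75;0 0 0 0 0 0 0.75"
}}

```text
time_s: 33.75
ee_pos: [578.8, 313.8, 83.7]
eef_rot: [0.409, 0.913, 0.003, 0.003]
contact_force: [0.4, -0.4, -0.6]
finger_gap: 64.1
```

```bash
python3 -c "
from h import *
st()"
```

```text
t 33.75 pos [578.8 313.8  83.7] yaw 0.728 z [ 0.007  0.003 -1.   ] F [ 0.4 -0.4 -0.6] gap 64.1 j [ 0.4   0.39  0.27  1.44 -0.    1.24]
```

Call:
{"method": "apply_moves", "body": {
  "commands": "0 0 0 0.0015 -0.003 0.01 0.75;0 0 0 0 0 0.025 0.75;0 0 0 0 0 0.026 0.75;0 0 0 0 0 0 0.75;0 0 0 0 0 0 0.75;0 0 0 0 0 0 0.3;0 0 0 0 0 0 0.3;0 0 0 0 0 0 0.3;0 0 0 0 0 0 0.3"
}}

```text
time_s: 34.65
ee_pos: [576.5, 313.1, 23.5]
eef_rot: [0.409, 0.913, 0.003, 0.003]
contact_force: [-0.9, -1.2, 6.3]
finger_gap: 46.3
```

```bash
python3 -c "
from h import *
st()"
```

```text
t 34.65 pos [576.5 313.1  23.5] yaw 0.729 z [ 0.009  0.003 -1.   ] F [-0.9 -1.2  6.3] gap 46.3 j [ 0.4   0.41  0.17  1.32 -0.    1.24]
```

Call:
{"method": "apply_moves", "body": {
  "commands": "0 0 0 0 0 -0.02 0.3;0 0 0 0 0 -0.04 0.3;0 0 0.15 0 0 -0.045 0.3;0 0 0.15 0 0 -0.04 0.3;0 0 0.15 0 0 0 0.3;0 0 0.15 0 0 0 0.3;0 0 0.15 0 0 0 0.3;0 0 0 -0.04 0 0 0.3;0 0 0 -0.04 0 0 0.3;0 0 0 -0.04 0 0 0.3;0 0 0 -0.04 0 0 0.3;0 0 0 -0.04 0 0 0.3"
}}

```text
time_s: 35.85
ee_pos: [569.5, 110.9, 165.0]
eef_rot: [0.714, 0.7, 0.002, 0.001]
contact_force: [-0.0, -0.1, -2.8]
finger_gap: 46.1
```

Call:
{"method": "apply_moves", "body": {
  "commands": "0 0 0 -0.04 0 0 0.3;0 0 0 -0.04 0 0 0.3;0 0 0 -0.04 0 0 0.3;0 0 0 -0.036 0 0 0.3;0 0 0 0 0 0 0.3;0 0 0 0 0 0.03 0.3;0 0 0 0 0 0.03 0.3;0 0 0 0 0 0 0.3"
}}

```text
time_s: 36.65
ee_pos: [562.6, -42.1, 99.4]
eef_rot: [0.714, 0.7, -0.0, -0.004]
contact_force: [-0.9, 0.3, -3.4]
finger_gap: 46.4
```

```bash
python3 -c "
from h import *
st()
robot.get_image('wrist')
print([(np.round(d['centre'],1),round(d['p'],2)) for d in robot.tip_of('jar1','wrist')])"
```

```text
t 36.65 pos [562.6 -42.1  99.4] yaw -0.021 z [-0.006  0.005 -1.   ] F [-0.9  0.3 -3.4] gap 46.4 j [-0.2   0.16  0.02  1.44  0.    1.4 ]
[(array([560.4, -44.8,  82. ]), 0.94), (array([ 563.7, -181.3,   30.4]), 0.68)]
```

Call:
{"method": "apply_moves", "body": {
  "commands": "0 0 0 0 0.004 0.025 0.3;0 0 0 0 0 0.025 0.3;0 0 0 0 0 0.002 0.3;0 0 0 0 0 0 0.3"
}}

```text
time_s: 37.15
ee_pos: [571.9, -43.2, 54.7]
eef_rot: [0.714, 0.7, 0.003, 0.001]
contact_force: [-0.0, -0.2, -0.6]
finger_gap: 46.2
```

Call:
{"method": "apply_moves", "body": {
  "commands": "0 0 0 0 0 0.002 0.3;0 0 0 0 0 0 0.3"
}}

```text
time_s: 37.35
ee_pos: [572.9, -43.7, 53.5]
eef_rot: [0.714, 0.7, 0.004, 0.003]
contact_force: [-0.3, 0.3, -1.8]
finger_gap: 46.2
```

Call:
{"method": "apply_moves", "body": {
  "commands": "0 0 0 0 0 0.003 0.3;0 0 0 0 0 0.002 0.3;0 0 0 0 0 0.001 0.3;0 0 0 0 0 0 0.3"
}}

```text
time_s: 37.75
ee_pos: [571.2, -43.4, 45.1]
eef_rot: [0.715, 0.7, 0.002, 0.001]
contact_force: [0.3, 0.0, -2.4]
finger_gap: 46.1
```

Call:
{"method": "apply_moves", "body": {
  "commands": "0 0 0 0 0 0.0015 0.3;0 0 0 0 0 0 0.3"
}}

```text
time_s: 37.95
ee_pos: [571.5, -43.5, 44.6]
eef_rot: [0.715, 0.7, 0.003, 0.001]
contact_force: [-1.0, 0.6, 1.9]
finger_gap: 45.9
```

Call:
{"method": "apply_moves", "body": {
  "commands": "0 0 0 0 0 0.001 0.3;0 0 0 0 0 0 0.3"
}}

```text
time_s: 38.15
ee_pos: [571.5, -43.5, 44.5]
eef_rot: [0.714, 0.7, 0.003, 0.001]
contact_force: [-3.5, 0.8, 6.2]
finger_gap: 46.2
```

Call:
{"method": "apply_moves", "body": {
  "commands": "0 0 0 0 0 0 0.5;0 0 0 0 0 0 0.6;0 0 0 0 0 0 0.7;0 0 0 0 0 0 0.72;0 0 0 0 0 -0.02 0.72;0 0 0 0 0 -0.035 0.72;0 0 0 0 0 -0.035 0.72;0 0 0 0 0 -0.03 0.72;0 0 0 0.04 -0.008 0 0.72;0 0 0 0.04 -0.009 0 0.72;0 0 0 0.04 -0.009 0 0.72;0 0 0 0.04 -0.009 0 0.72"
}}

```text
time_s: 39.35
ee_pos: [539.0, 118.3, 163.1]
eef_rot: [0.715, 0.699, 0.003, 0.001]
contact_force: [0.1, -0.3, 0.9]
finger_gap: 61.8
```

Call:
{"method": "apply_moves", "body": {
  "commands": "0 0 0 0.04 -0.009 0 0.75;0 0 0 0.04 -0.009 0 0.75;0 0 0 0.04 -0.009 0 0.75;0 0 0 0.04 -0.009 0.01 0.75;0 0 0 0.025 -0.006 0.02 0.75;0 0 0 0 0 0.02 0.75;0 0 0 0 0 0.012 0.75;0 0 0 0 0 0 0.75;0 0 0 0 0 0 0.75"
}}

```text
time_s: 40.25
ee_pos: [501.7, 302.3, 101.4]
eef_rot: [0.715, 0.699, 0.003, 0.001]
contact_force: [0.0, -0.3, 1.2]
finger_gap: 64.3
```

```bash
python3 -c "
from h import *
f=caps()"
```

```text
t 40.25 pos [501.7 302.3 101.4] yaw -0.022 z [ 0.005  0.002 -1.   ] F [ 0.  -0.3  1.2] gap 64.3 j [ 0.43  0.2   0.07  1.43 -0.    2.02]
net [([500.8, 313.9, 6.4], 0.58)]
cap 135 278 214 63 66 [500.6 311.1]
cap 135 163 103 72 81 [431.9 383.8]
```

Call:
{"method": "apply_moves", "body": {
  "commands": "0 0 0 0.009 -0.001 0.01 0.75;0 0 0 0 0 0.025 0.75;0 0 0 0 0 0.025 0.75;0 0 0 0 0 0.02 0.75;0 0 0 0 0 0 0.75;0 0 0 0 0 0 0.75;0 0 0 0 0 0 0.3;0 0 0 0 0 0 0.3;0 0 0 0 0 0 0.3;0 0 0 0 0 0 0.3"
}}

```text
time_s: 41.35
ee_pos: [502.4, 312.9, 23.5]
eef_rot: [0.714, 0.7, 0.004, 0.002]
contact_force: [-1.7, -1.3, 5.0]
finger_gap: 46.0
```

```bash
python3 -c "
from h import *
st()"
```

```text
t 41.35 pos [502.4 312.9  23.5] yaw -0.021 z [ 0.009  0.004 -1.   ] F [-1.7 -1.3  5. ] gap 46.0 j [ 0.44  0.24 -0.04  1.28 -0.    2.04]
```

Call:
{"method": "apply_moves", "body": {
  "commands": "0 0 0 0 0 -0.02 0.3;0 0 0 0 0 -0.04 0.3;0 0 0 0 0 -0.045 0.3;0 0 0 0 0 -0.04 0.3;0 0 0 -0.036 0.009 0 0.3;0 0 0 -0.036 0.009 0 0.3;0 0 0 -0.036 0.009 0 0.3;0 0 0 -0.036 0.009 0 0.3;0 0 0 -0.036 0.009 0 0.3;0 0 0 -0.036 0.009 0 0.3;0 0 0 -0.036 0.009 0 0.3;0 0 0 -0.036 0.009 0 0.3"
}}

```text
time_s: 42.55
ee_pos: [566.1, 20.8, 165.6]
eef_rot: [0.715, 0.7, 0.002, 0.001]
contact_force: [0.3, 0.4, -0.8]
finger_gap: 46.3
```

Call:
{"method": "apply_moves", "body": {
  "commands": "0 0 0 0 0 0 0.3;0 0 0 0 0 0 0.3;0 0 0 0 0 0.03 0.3;0 0 0 0 0 0.03 0.3;0 0 0 0 0 0 0.3;0 0 0 0 0 0 0.3"
}}

```text
time_s: 43.15
ee_pos: [565.4, 23.7, 105.6]
eef_rot: [0.714, 0.7, 0.002, 0.0]
contact_force: [0.2, -0.2, -1.1]
finger_gap: 45.9
```

```bash
python3 -c "
from h import *
st()
robot.get_image('wrist')
print([(np.round(d['centre'],1),round(d['p'],2)) for d in robot.tip_of('jar1','wrist')])"
```

```text
t 43.15 pos [565.4  23.7 105.6] yaw -0.019 z [ 0.003  0.002 -1.   ] F [ 0.2 -0.2 -1.1] gap 45.9 j [-0.08  0.15  0.02  1.44  0.    1.51]
[(array([ 612.9, -132. ,   25.2]), 0.92), (array([560.8,  22.6,  88.5]), 0.71)]
```

Call:
{"method": "apply_moves", "body": {
  "commands": "0 0 0 0 0.003 0.025 0.3;0 0 0 0 0 0.025 0.3;0 0 0 0 0 0.006 0.3;0 0 0 0 0 0 0.3;0 0 0 0 0 0 0.3"
}}

```text
time_s: 43.75
ee_pos: [571.2, 22.6, 52.2]
eef_rot: [0.714, 0.7, 0.004, 0.002]
contact_force: [-0.0, -0.1, -0.9]
finger_gap: 45.9
```

Call:
{"method": "apply_moves", "body": {
  "commands": "0 0 0 0 0 0.003 0.3;0 0 0 0 0 0 0.3;0 0 0 0 0 0 0.3"
}}

```text
time_s: 44.05
ee_pos: [570.3, 22.5, 47.8]
eef_rot: [0.714, 0.7, 0.003, 0.002]
contact_force: [1.4, -0.6, -0.6]
finger_gap: 46.2
```

Call:
{"method": "apply_moves", "body": {
  "commands": "0 0 0 0 0 0.002 0.3;0 0 0 0 0 0 0.3"
}}

```text
time_s: 44.25
ee_pos: [569.7, 22.6, 44.9]
eef_rot: [0.714, 0.7, 0.003, 0.001]
contact_force: [0.1, 0.1, -1.6]
finger_gap: 45.9
```

Then one more small step, a release, a rise, and a look at the well.

Call:
{"method": "apply_moves", "body": {
  "commands": "0 0 0 0 0 0.001 0.3;0 0 0 0 0 0 0.3;0 0 0 0 0 0 0.5;0 0 0 0 0 0 0.6;0 0 0 0 0 0 0.7;0 0 0 0 0 0 0.72;0 0 0 0 0 -0.02 0.72;0 0 0 0 0 -0.035 0.72;0 0 0 0 0 -0.035 0.72;0 0 0 0 0 -0.04 0.72;0 0 0 0.03 0 -0.04 0.72;0 0 0 0 0 0 0.72"
}}

```text
time_s: 45.45
ee_pos: [573.1, 54.6, 221.9]
eef_rot: [0.714, 0.701, 0.008, 0.005]
contact_force: [0.7, -0.1, 0.6]
finger_gap: 61.3
```

```bash
python3 -c "
from h import *
f=caps(85);t=robot.get_image('top')['frame']
for n in ('jar1','dial_grip'): print([(np.round(d['centre'],1).tolist(),round(d['p'],2)) for d in robot.tip_of(n,'top') if d['p']>.4])
cv2.imwrite('pics/m.png',np.hstack([cv2.resize(f,(400,300)),cv2.resize(t[140:300,110:380],(400,300))]))"
```

```text
t 45.45 pos [573.1  54.6 221.9] yaw -0.018 z [ 0.019  0.004 -1.   ] F [ 0.7 -0.1  0.6] gap 61.3 j [-0.02  0.17  0.27  1.65  0.    1.57]
net [([564.3, -179.6, 28.2], 0.94), ([568.8, -49.0, 24.0], 0.79), ([612.8, -131.5, 24.3], 0.75)]
cap 135 522 48 92 105 [787.3 176.2]
cap 155 514 64 62 80 [783.3 163.6]
[([571.8, -37.8, 27.1], 0.78), ([564.0, -178.4, 25.0], 0.66), ([615.3, -134.3, 25.4], 0.61), ([570.0, 20.4, 24.4], 0.59)]
[]
```

View pics/m.png

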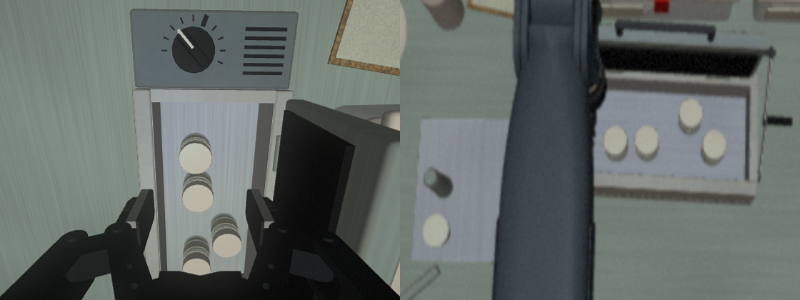

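The tray's jars are all standing upright in the well. One of them was nudged to (614,-133) but is still upright. The dial shows at about (270,70) in the full wrist picture: its line points up-left and the broad mark is up-right. Now I measure both.

```bash
cat >> h.py <<'E'
def dial(show=None):
    s=st();w=robot.get_image('wrist');f=w['frame'];g=cv2.cvtColor(f,6)
    c=np.array([569.5,161.5]);T=np.eye(4);T[:3,:3]=Ro.from_quat(s['eef_rot']).as_matrix();T[:3,3]=s['ee_pos'];M=np.linalg.inv(T@w['tool_from_camera'])
    def rect(z,cx,cy,h=50,k=4):  # orthophoto of the plane z, +x right, +y up
        n=2*h*k;ii,jj=np.meshgrid(np.arange(n),np.arange(n))
        P=np.stack([cx+(ii-n/2)/k,cy-(jj-n/2)/k,np.full(ii.shape,z)],-1)@M[:3,:3].T+M[:3,3]
        u=P[...,0]/P[...,2]*w['mtx'][0,0]+w['mtx'][0,2];v=P[...,1]/P[...,2]*w['mtx'][1,1]+w['mtx'][1,2]
        return cv2.remap(f,u.astype(np.float32),v.astype(np.float32),cv2.INTER_LINEAR)
    a=rect(114,*c);b=rect(86,*c)
    for n,im in (('114',a),('86',b)):
        q=cv2.cvtColor(im,6);m=(q<60).astype(np.uint8);cs,_=cv2.findContours(m,0,1)
        for k in cs:
            if cv2.contourArea(k)>150:
                (x,y),(p,r),t=cv2.minAreaRect(k);print(n,'dark',round(c[0]+(x-200)/4,1),round(c[1]-(y-200)/4,1),round(p/4,1),round(r/4,1),cv2.contourArea(k)/16)
        m=(q>125).astype(np.uint8);cs,_=cv2.findContours(m,0,1)
        for k in cs:
            if 30<cv2.contourArea(k)<3000:
                vx,vy,x,y=cv2.fitLine(k,cv2.DIST_L2,0,.01,.01).ravel();print(n,'light',round(c[0]+(x-200)/4,1),round(c[1]-(y-200)/4,1),'ang',round(np.arctan2(-vy,vx),3),cv2.contourArea(k)/16)
    if show: cv2.imwrite(show,np.hstack([a,b]))
E
python3 -c "
from h import *
dial('pics/n.png')"
```

```text
t 45.7 pos [568.7  51.9 212.1] yaw -0.021 z [ 0.002  0.002 -1.   ] F [ 0.2  0.8 -0.2] gap 61.4 j [-0.03  0.17  0.25  1.65  0.    1.56]
114 dark 569.3 159.0 46.8 47.5 1642.46875
114 dark 582.0 187.9 4.8 11.8 50.46875
114 dark 569.4 206.5 10.0 99.8 909.28125
114 light 560.5 171.5 ang -0.854 68.0625
114 light 618.2 198.9 ang 1.409 7.0
114 light 599.4 199.4 ang 1.529 2.0
114 light 588.3 199.0 ang -0.12 6.3125
114 light 580.2 199.8 ang -1.437 2.8125
114 light 570.4 199.6 ang -0.244 3.71875
114 light 532.2 201.0 ang -0.066 26.03125
86 dark 569.2 161.5 51.9 52.4 2001.6875
86 dark 583.3 193.4 5.3 13.1 61.65625
86 dark 569.4 210.0 3.0 99.8 204.9375
86 light 559.5 175.4 ang -0.857 83.21875
86 light 593.4 205.4 ang -0.035 3.375
86 light 602.5 206.1 ang 1.543 2.25
86 light 586.7 206.3 ang -0.738 4.96875
86 light 581.3 206.6 ang -1.321 3.75
86 light 570.3 206.4 ang -0.191 4.4375
86 light 551.4 206.7 ang -0.012 2.0
86 light 529.0 207.8 ang -0.077 25.53125
```

View pics/n.png

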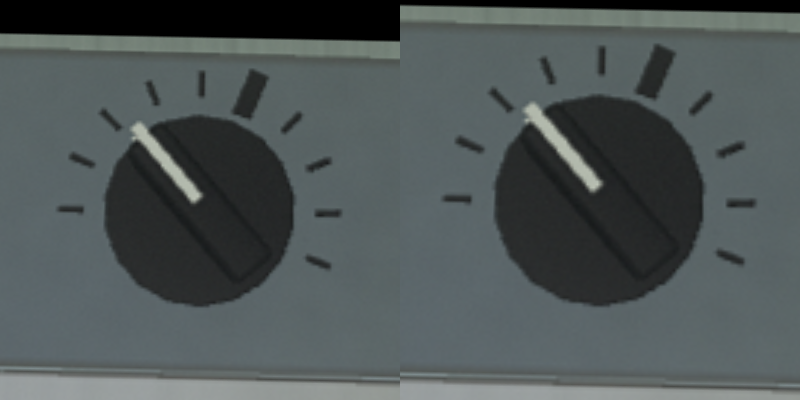

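Call:
{"method": "apply_moves", "body": {
  "commands": "0 0 0 0.037 0 0 0.4;0 0 0 0.037 -0.001 0 0.4;0 0 0 0.035 0 0 0.4;0 0 -0.147 0 0 0.02 0.4;0 0 -0.147 0 0 0.02 0.4;0 0 -0.147 0 0 0.02 0.4;0 0 -0.148 0 0 0 0.4;0 0 -0.148 0 0 0 0.4;0 0 0 0 0 0 0.4;0 0 0 0 0 0 0.4;0 0 0 0 0 0 0.4"
}}

```text
time_s: 46.85
ee_pos: [571.0, 161.1, 153.9]
eef_rot: [0.416, 0.91, 0.002, 0.002]
contact_force: [-0.6, 0.1, 0.5]
finger_gap: 34.0
```

```bash
python3 -c "
from h import *
st()"
```

```text
t 46.85 pos [571.  161.1 153.9] yaw 0.714 z [ 0.005  0.002 -1.   ] F [-0.6  0.1  0.5] gap 34.0 j [0.16 0.22 0.19 1.54 0.   1.02]
```

Call:
{"method": "apply_moves", "body": {
  "commands": "0 0 0 0.001 -0.001 0.03 0.4;0 0 0 0 0 0.025 0.4;0 0 0 0 0 0.012 0.4;0 0 0 0 0 0.006 0.4;0 0 0 0 0 0 0.4;0 0 0 0 0 0 0.4"
}}

```text
time_s: 47.45
ee_pos: [571.0, 161.7, 82.7]
eef_rot: [0.415, 0.91, 0.003, 0.003]
contact_force: [-0.3, -0.7, 0.5]
finger_gap: 34.3
```

Call:
{"method": "apply_moves", "body": {
  "commands": "0 0 0 0 0 0 0;0 0 0 0 0 0 0;0 0 0 0 0 0 0;0 0 0 0 0 0 0"
}}

```text
time_s: 47.85
ee_pos: [570.2, 160.7, 83.1]
eef_rot: [0.415, 0.91, 0.001, 0.003]
contact_force: [-3.3, -2.6, 5.3]
finger_gap: 10.3
```

Call:
{"method": "apply_moves", "body": {
  "commands": "0 0 0.112 0 0 0 0;0 0 0.112 0 0 0 0;0 0 0.112 0 0 0 0;0 0 0.112 0 0 0 0;0 0 0.112 0 0 0 0;0 0 0.112 0 0 0 0;0 0 0.112 0 0 0 0;0 0 0.112 0 0 0 0;0 0 0.112 0 0 0 0;0 0 0.112 0 0 0 0;0 0 0 0 0 0 0;0 0 0 0 0 0 0"
}}

```text
time_s: 49.05
ee_pos: [569.8, 160.7, 83.1]
eef_rot: [0.835, 0.551, 0.002, 0.001]
contact_force: [-3.9, -3.5, 6.0]
finger_gap: 10.5
```

```bash
python3 -c "
from h import *
st()"
```

```text
t 49.05 pos [569.8 160.7  83.1] yaw -0.405 z [ 0.006  0.    -1.   ] F [-3.9 -3.5  6. ] gap 10.5 j [ 0.16  0.22  0.06  1.4  -0.    2.14]
```

Call:
{"method": "apply_moves", "body": {
  "commands": "0 0 0 0 0 0 0.3;0 0 0 0 0 0 0.4;0 0 0 0 0 -0.01 0.4;0 0 0 0 0 -0.03 0.4;0 0 0 0 0 -0.045 0.4;0 0 -0.128 0 0 -0.045 0.4;0 0 -0.128 0 0 0 0.4;0 0 -0.127 0 0 0 0.4;0 0 0 -0.04 0 0 0.4;0 0 0 -0.04 0 0 0.4;0 0 0 -0.03 0 0 0.4;0 0 0 0 0 0 0.4"
}}

```text
time_s: 50.25
ee_pos: [567.6, 48.1, 211.8]
eef_rot: [0.716, 0.698, 0.003, 0.002]
contact_force: [-0.1, 0.2, -0.1]
finger_gap: 34.5
```

Call:
{"method": "apply_moves", "body": {
  "commands": "0 0 0 0 0 0 0.4;0 0 0 0 0 0 0.4"
}}

```text
time_s: 50.45
ee_pos: [567.4, 52.3, 211.5]
eef_rot: [0.714, 0.7, 0.003, 0.001]
contact_force: [0.8, 0.0, -0.5]
finger_gap: 34.4
```

```bash
python3 -c "
from h import *
dial('pics/o.png')" | grep -v '114 dark'
```

```text
t 50.45 pos [567.4  52.3 211.5] yaw -0.02 z [ 0.006  0.003 -1.   ] F [ 0.8  0.  -0.5] gap 34.4 j [-0.03  0.16  0.24  1.65  0.    1.56]
114 light 562.0 118.5 ang -0.018 2.75
114 light 574.4 173.1 ang 1.161 65.6875
114 light 617.6 199.4 ang -1.348 11.90625
114 light 609.9 199.5 ang -0.012 30.21875
114 light 588.8 200.0 ang -0.019 68.34375
114 light 571.4 200.2 ang -0.154 23.25
114 light 552.8 200.7 ang -0.042 34.75
114 light 530.4 201.4 ang -0.02 65.125
86 dark 569.3 161.4 51.8 52.3 2000.1875
86 dark 583.3 193.5 5.4 12.8 53.65625
86 dark 569.4 210.2 2.5 99.8 165.09375
86 light 561.6 116.9 ang -0.02 2.78125
86 light 575.1 177.1 ang 1.159 81.03125
86 light 614.0 206.3 ang 0.005 36.40625
86 light 591.1 206.9 ang -0.015 84.34375
86 light 571.7 207.2 ang -0.113 28.0
86 light 551.3 207.6 ang -0.044 43.21875
86 light 529.6 208.2 ang -0.021 65.8125
```

Call:
{"method": "apply_moves", "body": {
  "commands": "0 0 0 -0.02 -0.035 0 0.4;0 0 0 -0.041 -0.035 0 0.4;0 0 0 -0.041 0 0 0.4;0 0 0 -0.041 0 0 0.4;0 0 0 -0.041 0 0 0.4;0 0 0 -0.041 0 0 0.4;0 0 0 -0.041 0 0 0.4;0 0 0 -0.041 0 0 0.4;0 0 0 -0.041 0 0 0.4;0 0 0 -0.041 0 0 0.4;0 0 0 0 0.034 0 0.4;0 0 0 0 0.034 0 0.4"
}}

```text
time_s: 51.7
ee_pos: [560.3, -335.6, 210.4]
eef_rot: [0.715, 0.699, 0.003, 0.001]
contact_force: [-0.4, -1.1, -0.7]
finger_gap: 34.6
```

Call:
{"method": "apply_moves", "body": {
  "commands": "0 0 0 0 0.034 0 0.4;0 0.15 0 0 0 0 0.4;0 0.15 0 0 0 0 0.4;0 0 0 0 0 0 0.4;0 0 0 0 0 0 0.4;0 0 0 0 0 0 0.4"
}}

```text
time_s: 52.3
ee_pos: [594.3, -333.9, 212.1]
eef_rot: [0.705, 0.693, 0.11, -0.102]
contact_force: [-0.4, -0.1, 1.0]
finger_gap: 34.3
```

```bash
python3 -c "
from h import *
st()"
```

```text
t 52.3 pos [ 594.3 -333.9  212.1] yaw -0.019 z [ 0.013  0.296 -0.955] F [-0.4 -0.1  1. ] gap 34.3 j [-0.73  0.78  1.04  2.03  0.23  0.84]
```

Call:
{"method": "apply_moves", "body": {
  "commands": "0 0 0 0.001 -0.004 0.03 0.4;0 0 0 0 0 0.03 0.4;0 0 0 0 0 0.028 0.4;0 0 0 0 0 0.021 0.4;0 0 0 0 0 0 0.4;0 0 0 0 0 0 0.4;0 0 0 0 0 0 0.4;0 0 0 0 0 0 0;0 0 0 0 0 0 0;0 0 0 0 0 0 0;0 0 0 0 0 0 0",
  "newtons": 20
}}

```text
time_s: 53.4
ee_pos: [592.3, -302.9, 108.5]
eef_rot: [0.706, 0.692, 0.11, -0.101]
contact_force: [3.1, -1.1, 5.2]
finger_gap: 12.7
```

```bash
python3 -c "
from h import *
st()"
```

```text
t 53.4 pos [ 592.3 -302.9  108.5] yaw -0.022 z [ 0.016  0.295 -0.955] F [ 3.1 -1.1  5.2] gap 12.7 j [-0.7   0.62  0.6   1.73  0.24  0.87]
```

Call:
{"method": "apply_moves", "body": {
  "commands": "0 0 0 -0.0009 0.0039 0.003 0;0 0 0 -0.001 0.0038 0.0031 0;0 0 0 -0.001 0.0036 0.0033 0;0 0 0 -0.001 0.0035 0.0034 0;0 0 0 -0.0011 0.0033 0.0036 0;0 0 0 -0.0011 0.0031 0.0037 0;0 0 0 -0.0012 0.003 0.0038 0;0 0 0 -0.0012 0.0028 0.0039 0;0 0 0 0 0 0 0;0 0 0 0 0 0 0"
}}

```text
time_s: 54.4
ee_pos: [618.2, -303.5, 76.9]
eef_rot: [0.706, 0.692, 0.109, -0.103]
contact_force: [2.5, -4.8, 0.6]
finger_gap: 12.8
```

```bash
python3 -c "
from h import *
st()"
```

```text
t 54.4 pos [ 618.2 -303.5   76.9] yaw -0.021 z [ 0.012  0.296 -0.955] F [ 2.5 -4.8  0.6] gap 12.8 j [-0.67  0.7   0.65  1.7   0.24  0.89]
```

Call:
{"method": "apply_moves", "body": {
  "commands": "0 0 0 0 0 0 0.3;0 0 0 0 0 0 0.4;0 0 0 0 0 0 0.4;0 0 0 0 0 -0.02 0.4;0 0 0 0 0 -0.035 0.4;0 0 0 0 0 -0.04 0.4;0 0 0 0 0 -0.04 0.4;0 -0.15 0 0 -0.02 0 0.4;0 -0.15 0 0 -0.02 -0.02 0.4;0 0 0 0 0 -0.045 0.4;0 0 0 0 0 -0.045 0.4;0 0 0 0 0 0 0.4"
}}

```text
time_s: 55.6
ee_pos: [588.3, -351.4, 303.5]
eef_rot: [0.713, 0.7, 0.025, -0.02]
contact_force: [1.7, -0.5, 1.4]
finger_gap: 33.8
```

Call:
{"method": "apply_moves", "body": {
  "commands": "0 0 0 0 0 -0.03 0.4;0 0 0 0.035 0 0 0.4;0 0 0 0.04 0 0 0.4;0 0 0 0.04 0 0 0.4;0 0 0 0.03 0 0 0.4;0 0 0 0 0 0 0.4;0 0 0 0 0 0 0.4"
}}

```text
time_s: 56.3
ee_pos: [589.6, -208.5, 334.2]
eef_rot: [0.713, 0.701, 0.025, -0.019]
contact_force: [-0.5, 0.2, 0.4]
finger_gap: 34.1
```

```bash
python3 -c "
from h import *
st()
look(['lid_handle'],['wrist','scene','top'])
look(['jar1'],['scene'])"
```

```text
t 56.3 pos [ 589.6 -208.5  334.2] yaw -0.018 z [ 0.01   0.063 -0.998] F [-0.5  0.2  0.4] gap 34.1 j [-0.48  0.47  0.88  2.    0.06  1.11]
wrist lid_handle []
scene lid_handle [([630.4, -78.6, 328.7], 0.85)]
top lid_handle [([628.8, -76.6, 328.3], 0.7)]
scene jar1 [([571.9, 15.6, 21.6], 0.65)]
```

Call:
{"method": "apply_moves", "body": {
  "commands": "0 -0.06 0 0.02 0 -0.016 0.4;0 0 0 0.037 0 0 0.4;0 0 0 0.037 0 0 0.4;0 0 0 0.036 0 0 0.4;0 0 0 0 0.02 0 0.4;0 0 0 0 0.018 0 0.4;0 0 0 0 0 0 0.4;0 0 0 0 0 0 0.4;0 0 0 0 0 0 0.4"
}}

```text
time_s: 57.6
ee_pos: [629.0, -81.4, 351.9]
eef_rot: [0.714, 0.7, 0.004, 0.001]
contact_force: [-0.0, 0.1, 0.1]
finger_gap: 34.3
```

```bash
python3 -c "
from h import *
st()
look(['lid_handle'],['wrist'],'p')"
```

```text
t 57.6 pos [629.  -81.4 351.9] yaw -0.02 z [ 0.008  0.004 -1.   ] F [-0.   0.1  0.1] gap 34.3 j [-0.24  0.5   0.97  2.03  0.01  1.35]
wrist lid_handle [([628.0, -77.6, 328.0], 0.94)]
```

Aligned. Next: descend to TCP z of about 294 and pinch.

Call:
{"method": "apply_moves", "body": {
  "commands": "0 0 0 0.003 0 0.02 0.4;0 0 0 0 0 0.02 0.4;0 0 0 0 0 0.017 0.4;0 0 0 0 0 0 0.4;0 0 0 0 0 0 0.4;0 0 0 0 0 0 0;0 0 0 0 0 0 0;0 0 0 0 0 0 0;0 0 0 0 0 0 0",
  "newtons": 40
}}

```text
time_s: 58.6
ee_pos: [630.4, -78.0, 296.4]
eef_rot: [0.714, 0.7, 0.005, 0.003]
contact_force: [-1.9, 0.7, 5.2]
finger_gap: 10.0
```

```bash
python3 -c "
from h import *
s=st();x,y,z=s['ee_pos']
ph=np.arccos((677.8-x)/235.3);dz=z-235.3*np.sin(ph);print('phi',ph,'off',dz)
p=np.append(np.arange(ph,.051,-.06),[.051,.051]);X=-235.3*np.cos(p);Z=235.3*np.sin(p)
for a,b,c in zip(p[1:],np.diff(X),np.diff(Z)): print(round(a,3),round(b,1),round(-c,1))"
```

```text
t 58.6 pos [630.4 -78.  296.4] yaw -0.02 z [ 0.01   0.003 -1.   ] F [-1.9  0.7  5.2] gap 10.0 j [-0.23  0.41  0.72  1.87  0.01  1.36]
phi 1.3680199925728862 off 65.94331749816311
1.308 -13.7 3.3
1.248 -13.5 4.1
1.188 -13.2 4.9
1.128 -12.9 5.7
1.068 -12.6 6.4
1.008 -12.2 7.2
0.948 -11.7 7.9
0.888 -11.2 8.6
0.828 -10.7 9.2
0.768 -10.1 9.9
0.708 -9.5 10.4
0.648 -8.9 11.0
0.588 -8.2 11.5
0.528 -7.5 12.0
0.468 -6.7 12.4
0.408 -6.0 12.8
0.348 -5.2 13.1
0.288 -4.4 13.4
0.228 -3.6 13.6
0.168 -2.8 13.8
0.108 -1.9 14.0
0.051 -1.1 13.4
0.051 0.0 -0.0
```

Call:
{"method": "apply_moves", "body": {
  "commands": "0 0 0 0 -0.0137 0.0033 0;0 0 0 0 -0.0135 0.0041 0;0 0 0 0 -0.0132 0.0049 0;0 0 0 0 -0.0129 0.0057 0;0 0 0 0 -0.0126 0.0064 0;0 0 0 0 -0.0122 0.0072 0;0 0 0 0 -0.0117 0.0079 0;0 0 0 0 -0.0112 0.0086 0;0 0 0 0 0 0 0"
}}

```text
time_s: 59.5
ee_pos: [527.7, -75.0, 245.0]
eef_rot: [0.714, 0.7, 0.003, -0.0]
contact_force: [-3.7, 1.6, 0.2]
finger_gap: 10.5
```

```bash
python3 -c "
from h import *
st()"
```

```text
t 59.5 pos [527.7 -75.  245. ] yaw -0.02 z [ 0.005  0.005 -1.   ] F [-3.7  1.6  0.2] gap 10.5 j [-0.27  0.08  0.22  1.71  0.01  1.32]
```

Call:
{"method": "apply_moves", "body": {
  "commands": "0 0 0 0 -0.0107 0.0092 0;0 0 0 0 -0.0101 0.0095 0;0 0 0 0 -0.0095 0.0102 0;0 0 0 0 -0.0089 0.0108 0;0 0 0 0 -0.0082 0.0113 0;0 0 0 0 -0.0075 0.0118 0;0 0 0 0 -0.0067 0.0122 0;0 0 0 0 -0.006 0.0126 0;0 0 0 0 -0.0052 0.013 0;0 0 0 0 -0.0044 0.0132 0;0 0 0 0 0 0 0"
}}

```text
time_s: 60.6
ee_pos: [452.5, -73.0, 129.1]
eef_rot: [0.714, 0.7, 0.004, -0.0]
contact_force: [0.0, 2.7, -4.1]
finger_gap: 10.2
```

```bash
python3 -c "
from h import *
st()"
```

```text
t 60.6 pos [452.5 -73.  129.1] yaw -0.02 z [ 0.005  0.006 -1.   ] F [ 0.   2.7 -4.1] gap 10.2 j [-0.31 -0.13 -0.22  1.48  0.01  1.28]
```

Call:
{"method": "apply_moves", "body": {
  "commands": "0 0 0 0 -0.003 0.009 0;0 0 0 0 -0.0022 0.009 0;0 0 0 0 -0.0017 0.009 0;0 0 0 0 -0.0012 0.008 0;0 0 0 0 -0.0008 0.007 0;0 0 0 0 -0.0005 0.005 0;0 0 0 0 0 0.002 0;0 0 0 0 0 0 0"
}}

```text
time_s: 61.4
ee_pos: [443.7, -72.8, 81.3]
eef_rot: [0.714, 0.7, 0.004, 0.0]
contact_force: [-0.7, 4.8, -2.6]
finger_gap: 10.2
```

```bash
python3 -c "
from h import *
st()"
```

```text
t 61.4 pos [443.7 -72.8  81.3] yaw -0.02 z [ 0.006  0.005 -1.   ] F [-0.7  4.8 -2.6] gap 10.2 j [-0.32 -0.15 -0.33  1.39  0.01  1.27]
```

Still carrying (-2.6 N), so down in small steps until it seats.

Call:
{"method": "apply_moves", "body": {
  "commands": "0 0 0 0 0 0.002 0;0 0 0 0 0 0.001 0;0 0 0 0 0 0 0"
}}

```text
time_s: 61.7
ee_pos: [443.5, -72.8, 79.0]
eef_rot: [0.714, 0.7, 0.004, 0.0]
contact_force: [-2.3, 5.2, -0.6]
finger_gap: 10.2
```

Call:
{"method": "apply_moves", "body": {
  "commands": "0 0 0 0 0 0.0015 0;0 0 0 0 0 0 0"
}}

```text
time_s: 61.9
ee_pos: [443.3, -72.8, 77.2]
eef_rot: [0.714, 0.7, 0.004, 0.0]
contact_force: [-1.6, 6.2, -1.0]
finger_gap: 9.9
```

Call:
{"method": "apply_moves", "body": {
  "commands": "0 0 0 0 0 0.0015 0;0 0 0 0 0 0 0"
}}

```text
time_s: 62.1
ee_pos: [443.2, -72.8, 75.7]
eef_rot: [0.714, 0.7, 0.003, 0.0]
contact_force: [-2.3, 5.4, -1.0]
finger_gap: 9.9
```

Call:
{"method": "apply_moves", "body": {
  "commands": "0 0 0 0 0 0.0015 0;0 0 0 0 0 0 0;0 0 0 0 0 0 0"
}}

```text
time_s: 62.4
ee_pos: [443.1, -72.8, 74.2]
eef_rot: [0.714, 0.7, 0.003, 0.0]
contact_force: [-2.9, 4.5, -1.8]
finger_gap: 10.2
```

Call:
{"method": "apply_moves", "body": {
  "commands": "0 0 0 0 0 0.0015 0;0 0 0 0 0 0.001 0;0 0 0 0 0 0 0"
}}

```text
time_s: 62.7
ee_pos: [443.1, -72.8, 72.5]
eef_rot: [0.714, 0.7, 0.003, 0.0]
contact_force: [-3.9, 5.2, 2.3]
finger_gap: 9.9
```

Call:
{"method": "apply_moves", "body": {
  "commands": "0 0 0 0 0 0.0015 0;0 0 0 0 0 0.001 0;0 0 0 0 0 0 0"
}}

```text
time_s: 63.0
ee_pos: [443.2, -72.9, 72.4]
eef_rot: [0.714, 0.7, 0.004, 0.001]
contact_force: [-7.6, 7.0, 12.5]
finger_gap: 10.3
```

```bash
python3 -c "
from h import *
st()
look(['lid_handle'],['wrist','scene'],'q')"
```

```text
t 63.0 pos [443.2 -72.9  72.4] yaw -0.019 z [ 0.006  0.004 -1.   ] F [-7.6  7.  12.5] gap 10.3 j [-0.32 -0.15 -0.34  1.37  0.01  1.27]
wrist lid_handle [([444.3, -72.9, 112.0], 0.94)]
scene lid_handle [([443.2, -73.3, 112.3], 0.69)]
```

Seated: the force rises to +12 N without further motion, and the handle is at z 112. Now I release, withdraw and check the final state.

Call:
{"method": "apply_moves", "body": {
  "commands": "0 0 0 0 0 -0.002 0;0 0 0 0 0 0 0.2;0 0 0 0 0 0 0.4;0 0 0 0 0 0 0.4;0 0 0 0 0 -0.02 0.4;0 0 0 0 0 -0.04 0.4;0 0 0 0 0 -0.045 0.4;0 0 0 0 -0.04 -0.03 0.4;0 0 0 0 -0.04 0 0.4;0 0 0 0 -0.04 0 0.4;0 0 0 0 0 0 0.4;0 0 0 0 0 0 0.4"
}}

```text
time_s: 64.4
ee_pos: [323.6, -72.1, 206.2]
eef_rot: [0.714, 0.7, 0.004, 0.003]
contact_force: [-0.2, -0.3, 0.4]
finger_gap: 34.1
```

```bash
python3 -c "
from h import *
st()
look(['lid_handle','knee_knob','shaker','dip_pot','mug'],['top','scene'],'r')
a=cv2.imread('pics/r_scene.png')[100:400,100:500];b=cv2.imread('pics/r_top.png')[140:300,100:400]
cv2.imwrite('pics/r.png',np.hstack([cv2.resize(a,(400,300)),cv2.resize(b,(400,300))]))"
```

```text
t 64.4 pos [323.6 -72.1 206.2] yaw -0.021 z [ 0.01   0.002 -1.   ] F [-0.2 -0.3  0.4] gap 34.1 j [-0.43 -0.47 -0.32  1.71  0.01  1.16]
top lid_handle [([440.4, -72.4, 110.1], 0.59)]
top knee_knob [([635.1, -307.3, 35.7], 0.49)]
top shaker [([497.8, 385.6, 2.9], 0.5)]
top dip_pot [([498.5, 381.6, 5.6], 0.67), ([426.1, 387.1, 4.7], 0.62)]
top mug [([422.7, -475.6, 0.2], 0.6)]
scene lid_handle [([441.3, -71.5, 107.9], 0.88)]
scene knee_knob []
scene shaker [([496.8, 386.0, 2.9], 0.97)]
scene dip_pot [([419.5, 384.4, 5.3], 0.67)]
scene mug [([417.8, -470.5, 0.8], 0.77)]
```

View pics/r.png

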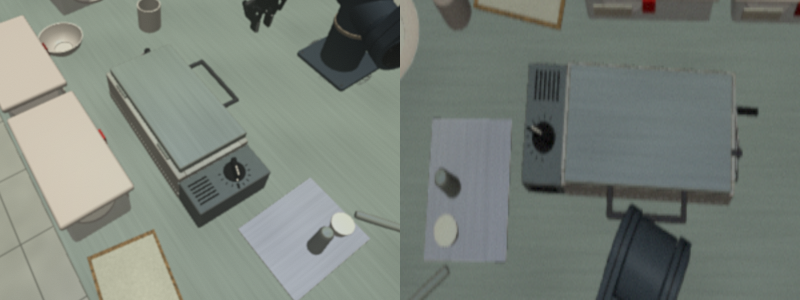

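The final picture shows the lid shut, the tray holding only the shaker and dip pot, and the dial line pointing left and slightly up, towards the broad mark.

```bash
python3 -c "
from station import robot
print(robot.hand_in())"
```

```text
the job is handed in; nothing more can be done
None
```

I handed the job in at about 64 s on the robot's clock, and my last checks found everything done as asked. The lid was raised and the stay locked. All four jars went onto the well floor and the dial was turned to its broad mark. Then I broke the knee and lowered the lid by the handle until it seated.

**What the last checks showed:**
- **Lid:** the handle reads about z 112 mm with the lid held shut, which is the shut height. After I let go it reads 108 to 110 mm, within the finder's error. The knob is back at its starting place.
- **Stay:** before the jars went in, the knob measured x = 590 mm, about where it should be when locked.
- **Dial:** the line points at 1.160 rad and the broad mark is at 1.157 rad.
- **Things to leave alone:** the shaker, dip pot and mug are within about 5 mm of where they started, which is about the finder's accuracy.

**What failed or disagreed:**
- **Grip height:** the pads gripped about 15 mm further back than the stated grasp point. The first pinches on the handle and the knob closed on nothing, and I redid both lower.
- **Nudged jar:** the second jar moved about 5 cm after I placed it. It was still upright in the well, so I left it there.
- **Jars at the end:** I last saw all four standing just after placing the fourth, before the dial and lid moves. They cannot be seen with the lid shut.
- **Finder reports:** it once reported the shaker's spot as a second dip pot, but the picture shows the shaker there.

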